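Sort turned parts on the tilting board: barrels to the cradle, caps to the dish

TASK

The parts on the hinged sorting board came off the lathe mixed: round wooden barrels and flat metal end caps. Before taking anything off the board, lift its handle so that the barrels roll down into the gutter by themselves while the caps stay lying; never touch a barrel that is still on the board - if a cap holds one back, lower the board, clear the caps and tilt again. Lay every barrel across the cradle in a notch of its own, put every cap in the empty steel dish, leave the board lowered, and do not disturb the other things.

Things in the scene. Friction and masses are not known exactly. Their poses are not given: they have to be found in the camera images.
- sorter: Fixed sorting station of pale plywood, 388 x 280 mm: a hinged board and a catch gutter. Origin: on the table under the middle of the hinge line. x runs along hinge and gutter, y uphill from the hinge to the handle, z up; yaw varies. The board covers y = 0 to 166 mm and x = -178 to 178 mm; 8 mm lips on both sides and at the back (from y = 158); its edge at the hinge is open.
- hinge (a point): Middle of the hinge line, on the board's top surface at its open edge, 45 mm above the table. The board is level when down.
- board (a joint): Board hinge, rad: 0 = down on its rests, level; grows as the handle is lifted, stop at 0.38. Lifting takes about 6 N at the handle; let go, it falls back down. Barrels begin to roll toward the gutter at about 0.12 to 0.15; caps lie still at any tilt unless jerked. A barrel behind a cap is held back by it and stays there, touching it.
- board_handle (a point): Middle of the handle: a round steel bar 12 mm thick, along the sorter's x, free over 90 mm, standing 58 mm above the board's surface, 162 mm from the hinge line. It swings about the hinge line with the board.
- gutter (a point): Middle of the gutter's bottom line, on felt, 11 mm above the table, at y = -54.5 mm of the sorter. The gutter is a shallow V (sides rise at 0.23 rad), 91 mm wide, 368 mm long; outer wall 68 mm high, its inner face at y = -102; end walls 56 mm high. A barrel at rest in it lies along x with its axis 26 mm above the table.
- cradle: Fixed hardwood cradle, 220 x 78 x 50 mm: two parallel saw-toothed rails 64 mm apart (50 mm free between them) with three V notches side by side. Origin: on the table at its middle. x runs along the rails from notch to notch, y across them: a barrel lies along y, bridging both rails. Yaw varies.
- dish: Loose round pressed-steel dish, 175 mm across the rim, 31 mm high, flat floor 130 mm across, 2 mm thick; empty at the start; the caps go in it (lying or piled). Origin: centre of its underside. It is a light thing and can be shoved.
- notch0 (a point): Centre of a barrel seated in notch 0 of the cradle (x = -56 mm, z = 43 mm in the cradle's frame); tooth tops are at z = 50 mm, 28 mm either side.
- notch1 (a point): Centre of a barrel seated in notch 1 of the cradle (x = 0 mm, z = 43 mm in the cradle's frame); tooth tops are at z = 50 mm, 28 mm either side.
- notch2 (a point): Centre of a barrel seated in notch 2 of the cradle (x = 56 mm, z = 43 mm in the cradle's frame); tooth tops are at z = 50 mm, 28 mm either side.
- barrel0: Turned wooden barrel: a plain round cylinder 30 mm in diameter, 94 mm long, 0.055 kg. Origin: its centre. Its own x is the cylinder's axis; it spins about it as it rolls. May be absent.
- barrel1: Turned wooden barrel: a plain round cylinder 30 mm in diameter, 94 mm long, 0.055 kg. Origin: its centre. Its own x is the cylinder's axis; it spins about it as it rolls. May be absent.
- barrel2: Turned wooden barrel: a plain round cylinder 30 mm in diameter, 94 mm long, 0.055 kg. Origin: its centre. Its own x is the cylinder's axis; it spins about it as it rolls. May be absent.
- cap0: Turned aluminium end cap: a flat round disc, 62 mm in diameter, 18 mm high, with a shallow ring groove in its top; 0.13 kg; starts lying flat. Origin: centre of its underside, z out of its top. May be absent.
- cap1: Turned aluminium end cap: a flat round disc, 62 mm in diameter, 18 mm high, with a shallow ring groove in its top; 0.13 kg; starts lying flat. Origin: centre of its underside, z out of its top. May be absent.
- cap2: Turned aluminium end cap: a flat round disc, 62 mm in diameter, 18 mm high, with a shallow ring groove in its top; 0.13 kg; starts lying flat. Origin: centre of its underside, z out of its top. May be absent.
- wax_tin: Tin of wax, 87 mm across, 45 mm high, a bystander near the front right. Origin: centre of underside.
- calipers: Bow callipers lying flat, 137 x 60 x 5 mm, a bystander near the front. Origin: centre of underside.
- pencil: Red pencil, 134 mm long, 7 mm thick, a bystander lying near the sorter's gutter wall. Origin: centre of underside.

How it is judged:
By the outcome, as a careful person would: the job done as asked, in the order asked, and still so for the second after the job is handed in, with the robot touching nothing.
Of barrel0, barrel1, barrel2, cap0, cap1, cap2 only 5 to 6 are there at a start; the rules pass over those that are not, and their reading is None.
At some moment in a run one of dish, cap0, cap1, cap2 may be knocked a few centimetres aside while the robot is not near it.
Once in a run the grip may slacken for a moment while it holds something.
It also fails if it takes over 210 s, if anything falls off the work surface, if the arm or the gripper's body presses on something with over 40 N, if the wrist force passes 120 N, or if a joint passes its speed limit or range.

ROBOT

A 6-joint arm with a two-finger parallel gripper is mounted at the origin on a cart in front of the work surface, level with it; the furniture and walls round the work are solid. World frame = base frame: x ahead of the robot, y to its left, z up, the work surface at z = 0. Lengths are in mm, angles in rad, forces in N, time in s.
With the tool pointing down it reaches from about 275 to 750 mm from the base axis. Payload 10.2 kg.
Tool frame: the origin (TCP) lies on the front face of the gripper's body, between the roots of the fingers; the fingertips stand 73 mm ahead of it and the grasp point (between the pads) lies 54 mm ahead of it; z points along the fingers, y is the line along which they close (so a half turn about z gives the same grasp; the last joint's range is limited). The gripper opens to 85 mm and grips with 20 to 120 N. Pads are 22 mm wide; open, the fingers measure 114 mm over their backs; the gripper's body (76 mm by 85 mm) begins 54 mm behind the grasp point. The pads swing forward as they close: fully open they stand 13 mm farther back than shut.
Start: joints at [0.925, 0.313, 1.498, -0, 1.331, -0.223], TCP at [215.429, 478.771, 303.894] pointing down, gripper open.
Joint ranges: [-2.94, 2.94], [-0.97, 2.17], [0.19, 2.56], [-1.23, 4.37], [0.02, 3.11], [-2.88, 2.88]. Speed limits (rad/s): [2.39, 2.39, 3.01, 3.14, 3.14, 3.14].

INTERFACE

Orientations are given as a unit quaternion [w, x, y, z].
In Python, from rig import * gives the robot as it stands.
- The arm moves only by the tool step_arm, never from a script. Its argument "plan" is a list of rows, each an object with "offset": the shift along the tool's x, y, z in cm, a list of three; "rot": the turn, a rotation vector about the tool's x, y, z in degrees, a list of three; "gripper": the finger opening in cm, from 0 to 8.54. In form: [{"offset": [x, y, z], "rot": [wx, wy, wz], "gripper": gripper}, ...]. A call has 1 to 12 rows; each row is the pose to reach, as a shift and turn from the pose commanded when the call began, along the tool's axes at that moment; what a row does not reach only later rows make up. A row lasts 1/10 s, in which the tool goes at most 50 mm and 8.59 degrees, less where a joint would pass 70% of its speed; a pose out of reach is approached as far as the arm can. A call with a gripper value outside its range is refused whole. The fingers move at their own pace and stop on an object; "squeeze" is the grip in N (left out, the last holds). Time passes only in rows, so rows that repeat a pose let the fingers close. It gives the time, the measured TCP pose, the force, the opening and the grip force at its end, in the units of the state.
- sense(): the state, without advancing time (a new reading comes with each control period).
- capture(name): name is "side" or "top" or "wrist"; returns a dict with "color" (384x512x3 uint8, red, green, blue), "depth" (384x512 float32, mm along the optical axis (not along the pixel's ray), 0 where there is no reading), "vertical_fov" (degrees; the focal length in pixels is half the picture's height over the tangent of half this angle, whatever the lens; pixels are square), "cx", "cy" (the principal point, pixels), "rvec" (rotation vector, rad) and "tvec" (3), from world to camera coordinates, as OpenCV has them; the wrist camera has in their place "mount" (4x4, takes a point from camera to tool coordinates, whose origin is the TCP and whose axes are the flange's). Camera axes: x right, y down, z forward; pixel columns grow to the right and rows downward; lengths in mm; the calibration is good to about 2 mm. A picture is of the moment at which its call begins: read the wrist's pose just before it.
- finish_job(): hands the job in; it is judged then, once.
The state is a dict: "time_s": time; "joints": joint angles; "dq": joint speeds; "tau": joint torques, N m; "eef_pos": TCP position; "ee_rot": TCP orientation; "force": force on the tool from outside, world axes, zero at the start; "wrist_torque": the same for the moment, N m; "grip_width": opening from 0.0 (shut) to 1.0 (fully open); "grip_force": force on a finger pad.
Only numpy, scipy, OpenCV 4.12 (cv2) and the standard library are available. Lean on these libraries where they do the work, as an engineer would, in place of code of your own. Each camera call takes 0.05 s, during which the arm holds its last target. There are 200 camera calls.

## Working session

There is one attempt and no reset: what is moved stays moved. The work goes in short steps, Python scripts to look and compute and a tool call to move; the robot and the scene stay as the last step left them, time stands still between calls to the robot, and variables do not carry over. Pictures are saved under pics/ and viewed, at most 14 in all, crops included, and the job is handed in when it is done.

Besides the shell and the picture viewer there is one more tool, called after "Call:" as a command line: name --argument value ..., lists and objects as JSON in quotes. step_arm: Moves the arm, as the interface text tells. Its arguments: {"type":"object","properties":{"plan":{"type":"array"},"squeeze":{"type":"number"}},"required":["plan"]}

```bash
mkdir -p pics; ls
cat > h.py <<'E'
from rig import *
import numpy as np, cv2, pickle
from scipy.spatial.transform import Rotation as R
def T_tool():
    s=sense(); T=np.eye(4); q=s['ee_rot']; T[:3,:3]=R.from_quat([q[1],q[2],q[3],q[0]]).as_matrix(); T[:3,3]=s['eef_pos']; return T
def shot(name,tag):
    T=T_tool(); c=capture(name); h=c['color'].shape[0]
    f=h/2/np.tan(np.radians(c['vertical_fov'])/2)
    if name=='wrist': M=T@np.array(c['mount'])
    else:
        M=np.eye(4); r=cv2.Rodrigues(np.array(c['rvec'],float))[0]; M[:3,:3]=r.T; M[:3,3]=-r.T@np.array(c['tvec'],float).ravel()
    d=dict(img=c['color'],depth=c['depth'],f=f,cx=c['cx'],cy=c['cy'],M=M); pickle.dump(d,open(f'pics/{tag}.pkl','wb')); return d
def load(tag): return pickle.load(open(f'pics/{tag}.pkl','rb'))
def ray(d,u,v): 
    r=d['M'][:3,:3]@np.array([(u-d['cx'])/d['f'],(v-d['cy'])/d['f'],1.]); return d['M'][:3,3],r
def atz(d,u,v,z):
    o,r=ray(d,u,v); return o+r*(z-o[2])/r[2]
def bydepth(d,u,v):
    o,r=ray(d,u,v); return o+r*d['depth'][int(round(v)),int(round(u))]
def cloud(d):
    v,u=np.mgrid[:d['depth'].shape[0],:d['depth'].shape[1]]; z=d['depth']
    p=np.stack([(u-d['cx'])/d['f']*z,(v-d['cy'])/d['f']*z,z],-1)@d['M'][:3,:3].T+d['M'][:3,3]; p[z<=0]=np.nan; return p
def tri(a,b):  # a,b=(d,u,v)
    o1,r1=ray(*a);o2,r2=ray(*b); A=np.stack([r1,-r2],1); t=np.linalg.lstsq(A,o2-o1,rcond=None)[0]
    p,q=o1+r1*t[0],o2+r2*t[1]; return (p+q)/2,np.linalg.norm(p-q)
def proj(d,p):
    c=np.linalg.inv(d['M'])@np.append(p,1); return d['cx']+d['f']*c[0]/c[2], d['cy']+d['f']*c[1]/c[2]
def save(d,fn,x0=0,y0=0,x1=512,y1=384,k=1.5):
    im=cv2.resize(d['img'][y0:y1,x0:x1],None,fx=k,fy=k,interpolation=cv2.INTER_CUBIC); cv2.imwrite('pics/'+fn,im[:,:,::-1])
def mv(p,yaw=None):
    "offset (cm) and turn for tool-down at TCP p"
    T=T_tool(); print('off cm',np.round(T[:3,:3].T@(np.array(p)-T[:3,3])/10,2))
    if yaw is not None: # yaw = world angle of tool y (closing) axis
        yv=np.array([np.cos(yaw),np.sin(yaw),0]); best=None
        for s in(1,-1):
            Y=yv*s;Z=np.array([0,0,-1.]);X=np.cross(Y,Z); rv=R.from_matrix(T[:3,:3].T@np.stack([X,Y,Z],1)).as_rotvec(degrees=True)
            print('rot',np.round(rv,1))
E
python3 - <<'E'
from h import *
for n in('top','side','wrist'):
    d=shot(n,n+'0'); print(n,d['M'].round(2).tolist(),d['f'])
    save(d,n+'0.png')
s=sense(); print(s); print(T_tool().round(3))
E
```

```text
pics
top [[0.02, -0.98, 0.19, 295.39], [-1.0, -0.02, -0.03, 24.49], [0.03, -0.19, -0.98, 1186.9], [0.0, 0.0, 0.0, 1.0]] 464.1010932051654
side [[-1.0, 0.07, -0.05, 595.09], [0.08, 0.59, -0.8, 990.24], [-0.02, -0.81, -0.59, 812.48], [0.0, 0.0, 0.0, 1.0]] 477.3344914929367
wrist [[0.41, 0.87, 0.28, 142.66], [0.91, -0.39, -0.13, 510.63], [-0.0, 0.31, -0.95, 372.44], [0.0, 0.0, 0.0, 1.0]] 280.7297335211574
{'time_s': 0.15, 'joints': array([ 9.24603332e-01,  3.13319557e-01,  1.49822565e+00, -5.01502165e-05,
        1.33100952e+00, -2.23438124e-01]), 'dq': array([-0.00135303, -0.0002827 , -0.00323532, -0.00045324,  0.0005725 ,
        0.0006893 ]), 'tau': array([ 1.60492829e-03, -4.12363923e+01, -2.59800124e+01, -1.38557648e-04,
        3.13151875e-03,  2.02293188e-05]), 'eef_pos': array([215.35948086, 478.66742312, 303.48138716]), 'ee_rot': array([-1.80543892e-04,  2.09801018e-01,  9.77743985e-01, -4.46532349e-04]), 'force': array([-0.50719077, -0.46542954,  0.4097988 ]), 'wrist_torque': array([-0.01329521,  0.03429559, -0.06106383]), 'grip_force': 0.0, 'grip_width': 1.0041603376692543}
[[-9.12000e-01  4.10000e-01 -1.00000e-03  2.15359e+02]
 [ 4.10000e-01  9.12000e-01 -1.00000e-03  4.78667e+02]
 [ 0.00000e+00 -1.00000e-03 -1.00000e+00  3.03481e+02]
 [ 0.00000e+00  0.00000e+00  0.00000e+00  1.00000e+00]]
```

View pics/top0.png

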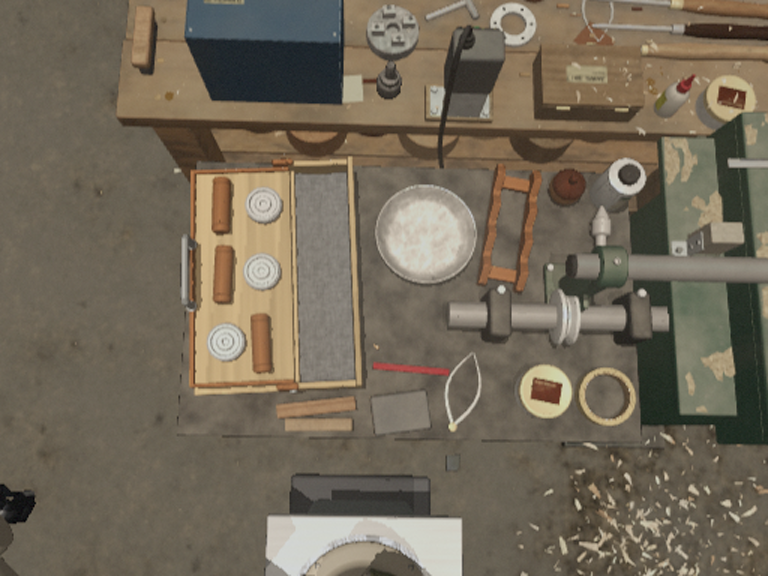

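View pics/side0.png

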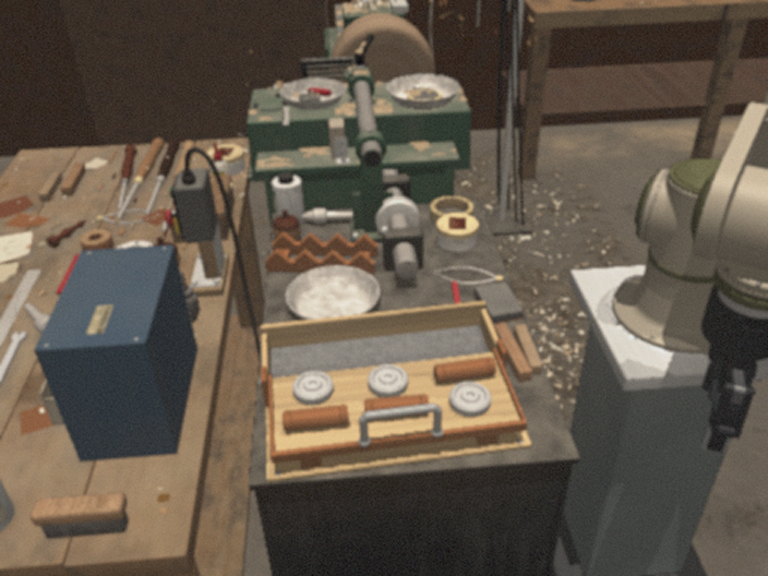

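The board holds three barrels and three caps. In the top view (1.5x) the barrels are at (221,205), (224,274) and (261,343), and the caps at (264,205), (262,271) and (226,342). The first two caps sit downhill of two barrels and will hold them back. The handle bar is near (187,272), the dish near (426,233) and the cradle near (512,228).

Run:
```python
from h import *
t=load('top0'); s=load('side0'); P=cloud(t); Q=cloud(s)
k=1.5
for n,(u,v) in dict(b0=(221,205),b1=(224,274),b2=(261,343),c0=(264,205),c1=(262,271),c2=(226,342),dish=(426,233),gut=(325,270),board=(245,240)).items():
    print(n,bydepth(t,u/k,v/k).round(0))
for n,(u,v) in dict(c0=(313,382),c1=(388,376),c2=(470,395),dish=(333,292),board=(350,385)).items():
    print('side',n,bydepth(s,u/k,v/k).round(0))
# handle points by height band
for nm,C in(('top',P),('side',Q)):
    m=(C[...,1]>330)&(C[...,2]>88)&(C[...,2]<125)&(C[...,0]>200)&(C[...,0]<800)
    p=C[m]; print(nm,'handle',len(p),p.mean(0).round(1) if len(p) else '',p.min(0).round(0),p.max(0).round(0))
# cradle
m=(P[...,2]>38)&(P[...,2]<56)&(P[...,1]<-60)&(P[...,1]>-220)&(P[...,0]>350); p=P[m]
print('cradle',len(p),cv2.minAreaRect(p[:,:2].astype(np.float32)))
# sorter outer: wall tops
m=(P[...,2]>36)&(P[...,2]<85)&(P[...,1]>60)&(P[...,0]<620)&(P[...,0]>200); p=P[m]
print('sorter',cv2.minAreaRect(p[:,:2].astype(np.float32)))
# handle ends triangulated
for a,b in(((184,237),(363,412)),((190,308),(440,408))):
    print(tri((t,a[0]/k,a[1]/k),(s,b[0]/k,b[1]/k)))
save(t,'c1.png',110,90,260,270,3.3); save(t,'c2.png',240,100,370,210,6)
```

```text
b0 [649. 252.  75.]
b1 [531. 240.  79.]
b2 [421. 175.  76.]
c0 [654. 183.  65.]
c1 [541. 181.  64.]
c2 [423. 233.  64.]
dish [629. -95.   7.]
gut [557.  80.  11.]
board [597. 214.  47.]
side c0 [657. 181.  63.]
side c1 [541. 175.  59.]
side c2 [423. 229.  58.]
side dish [ 623. -133.    3.]
side board [601. 178.  48.]Traceback (most recent call last):
  File "<stdin>", line 11, in <module>
    return umr_minimum(a, axis, None, out, keepdims, initial, where)
ValueError: zero-size array to reduction operation minimum which has no identity
```

Run:
```python
from h import *
t=load('top0'); s=load('side0'); P=cloud(t); Q=cloud(s)
k=1.5
for nm,C in(('top',P),('side',Q)):
    m=(C[...,1]>240)&(C[...,2]>90)&(C[...,2]<125)&(C[...,0]>400)&(C[...,0]<650)
    p=C[m]; print(nm,'handle',len(p))
    if len(p): print(np.median(p,0).round(1),np.percentile(p,[2,98],0).round(0).tolist())
m=(P[...,2]>38)&(P[...,2]<56)&(P[...,1]<-150)&(P[...,1]>-330)&(P[...,0]>480)&(P[...,0]<780); p=P[m]
print('cradle',len(p),cv2.minAreaRect(p[:,:2].astype(np.float32)))
m=(P[...,2]>36)&(P[...,2]<85)&(P[...,1]>0)&(P[...,1]<320)&(P[...,0]<750)&(P[...,0]>320); p=P[m]
print('sorter',cv2.minAreaRect(p[:,:2].astype(np.float32)))
for a,b in(((184,237),(363,412)),((190,308),(440,408))):
    print(tri((t,a[0]/k,a[1]/k),(s,b[0]/k,b[1]/k)))
save(t,'c1.png',110,90,260,270,3.3); save(t,'c2.png',240,100,370,210,6)
```

```text
top handle 262
[529.3 296.8 107.5] [[480.0, 290.0, 95.0], [588.0, 304.0, 113.0]]
side handle 351
[535.1 298.2 106.3] [[480.0, 290.0, 91.0], [590.0, 304.0, 111.0]]
cradle 564 ((619.156982421875, -242.6446990966797), (171.85572814941406, 247.9270782470703), 87.1333999633789)
sorter ((542.640869140625, 165.8638458251953), (392.0706481933594, 282.12005615234375), 3.769070863723755)
(array([583.86502705, 299.81214243, 110.90461292]), np.float64(2.363923388220937))
(array([474.6160845 , 286.23425234,  92.93097003]), np.float64(5.638472706500045))
```

View pics/c1.png

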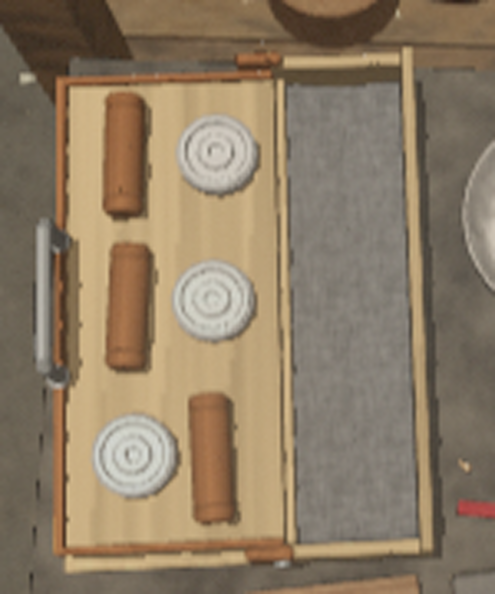

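View pics/c2.png

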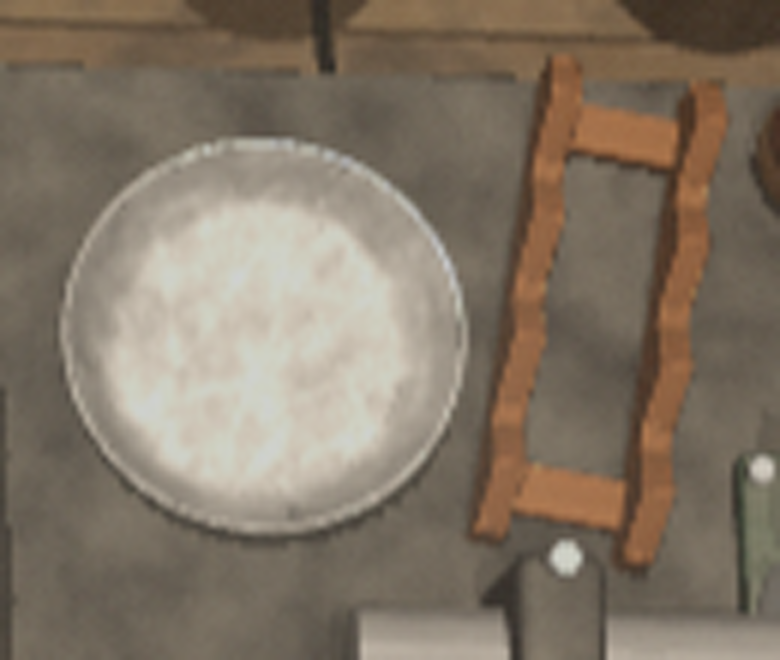

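Both views agree on the handle: about (534,299) at height 105, which fits the sorter centre and its yaw of about +3.8°. I'll compute the approach and the cradle corners next.

Run:
```python
from h import *
t=load('top0'); P=cloud(t)
g=lambda u,v:(240+u/6,100+v/6)
for u,v in((562,62),(490,532),(708,90),(640,562)): print(atz(t,*g(u,v),44).round(1))
# rim of dish via ellipse pts at z=31
pts=np.array([atz(t,*g(u,v),31)[:2] for u,v in((265,138),(262,532),(64,330),(466,330),(120,210),(410,450))])
A=np.c_[2*pts,np.ones(len(pts))]; x=np.linalg.lstsq(A,(pts**2).sum(1),rcond=None)[0]; print('dish',x[:2],np.sqrt(x[2]+x[0]**2+x[1]**2))
mv([534,299,260],np.radians(93.8)); mv([534,299,158])
```

```text
[ 744.3 -221.    44. ]
[ 534.2 -187.2   44. ]
[ 733.3 -284.8   44. ]
[ 522.9 -250.5   44. ]
dish [622.73279029 -92.85735599] 85.47785072224065
off cm [-36.43  -3.31   4.35]
rot [ -0.1  -0.  -28. ]
rot [-0.00e+00  1.00e-01  1.52e+02]
off cm [-36.43  -3.3   14.55]
```

Call:
step_arm --plan '[{"offset": [-9,-0.8,0],"rot": [0,0,-7],"gripper": 4},{"offset": [-18,-1.6,1],"rot": [0,0,-14],"gripper": 4},{"offset": [-27,-2.4,2],"rot": [0,0,-21],"gripper": 4},{"offset": [-36.4,-3.3,4.3],"rot": [0,0,-28],"gripper": 4},{"offset": [-36.4,-3.3,4.3],"rot": [0,0,-28],"gripper": 4},{"offset": [-36.4,-3.3,4.3],"rot": [0,0,-28],"gripper": 4},{"offset": [-36.4,-3.3,4.3],"rot": [0,0,-28],"gripper": 4},{"offset": [-36.4,-3.3,4.3],"rot": [0,0,-28],"gripper": 4},{"offset": [-36.4,-3.3,4.3],"rot": [0,0,-28],"gripper": 4},{"offset": [-36.4,-3.3,4.3],"rot": [0,0,-28],"gripper": 4}]'

```text
time_s: 1.15
eef_pos: [533.2, 299.8, 260.8]
ee_rot: [-0.0, -0.033, 0.999, 0.0]
force: [-0.4, -0.5, 0.3]
grip_width: 0.469
grip_force: 0.0
```

Run:
```python
from h import *
d=shot('wrist','w1'); C=cloud(d)
m=(C[...,1]>265)&(C[...,2]>88)&(C[...,2]<125)&(C[...,0]>400)&(C[...,0]<650); p=C[m]
print(len(p), np.median(p,0) if len(p) else '', T_tool().round(3).tolist()); mv([534,299,158],np.radians(93.8))
t=load('top0');save(d,'w1.png')
```

```text
1742 [525.16012663 295.10286553 106.71958046] [[-0.998, -0.067, -0.0, 532.891], [-0.067, 0.998, 0.0, 300.17], [0.0, 0.0, -1.0, 261.125], [0.0, 0.0, 0.0, 1.0]]
off cm [-0.11 -0.13 10.31]
rot [ 0. -0.  0.]
rot [   0.    0. -180.]
```

View pics/w1.png

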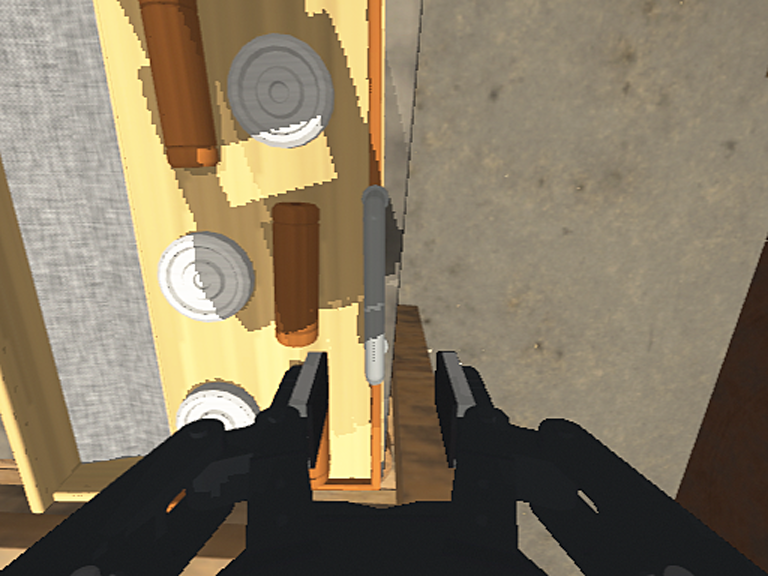

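The wrist view shows the bar at column 374, between the fingertips at 311 and 450. It is well aligned, so I descend and grip.

Call:
step_arm --plan '[{"offset": [-0.1,-0.15,3.5],"rot": [0,0,0],"gripper": 4},{"offset": [-0.1,-0.15,7],"rot": [0,0,0],"gripper": 4},{"offset": [-0.1,-0.2,9],"rot": [0,0,0],"gripper": 4},{"offset": [-0.1,-0.2,10.1],"rot": [0,0,0],"gripper": 4},{"offset": [-0.1,-0.2,10.1],"rot": [0,0,0],"gripper": 4},{"offset": [-0.1,-0.2,10.1],"rot": [0,0,0],"gripper": 2},{"offset": [-0.1,-0.2,10.1],"rot": [0,0,0],"gripper": 0.6},{"offset": [-0.1,-0.2,10.1],"rot": [0,0,0],"gripper": 0.6},{"offset": [-0.1,-0.2,10.1],"rot": [0,0,0],"gripper": 0.6},{"offset": [-0.1,-0.2,10.1],"rot": [0,0,0],"gripper": 0.6}]' --squeeze 60

```text
time_s: 2.2
eef_pos: [535.5, 295.9, 161.7]
ee_rot: [0.001, -0.033, 0.999, -0.001]
force: [-3.2, -11.2, 5.4]
grip_width: 0.116
grip_force: 58.5
```

Call:
step_arm --plan '[{"offset": [0,-0.12,-0.16],"rot": [-0.57,0,0],"gripper": 0.6},{"offset": [0,-0.355,-0.475],"rot": [-1.72,0,0],"gripper": 0.6},{"offset": [0,-0.6,-0.785],"rot": [-2.86,0,0],"gripper": 0.6},{"offset": [0,-0.85,-1.09],"rot": [-4.0,0,0],"gripper": 0.6},{"offset": [0,-1.11,-1.39],"rot": [-5.16,0,0],"gripper": 0.6},{"offset": [0,-1.37,-1.69],"rot": [-6.3,0,0],"gripper": 0.6},{"offset": [0,-1.64,-1.975],"rot": [-7.45,0,0],"gripper": 0.6},{"offset": [0,-1.91,-2.26],"rot": [-8.6,0,0],"gripper": 0.6},{"offset": [0,-2.19,-2.54],"rot": [-9.74,0,0],"gripper": 0.6},{"offset": [0,-2.41,-2.74],"rot": [-10.6,0,0],"gripper": 0.6},{"offset": [0,-2.55,-2.88],"rot": [-11.2,0,0],"gripper": 0.6},{"offset": [0,-2.62,-2.95],"rot": [-11.46,0,0],"gripper": 0.6}]'

```text
time_s: 3.4
eef_pos: [537.1, 270.5, 189.6]
ee_rot: [-0.003, -0.033, 0.994, 0.099]
force: [4.7, -4.7, -7.8]
grip_width: 0.114
grip_force: 58.6
```

Call:
step_arm --plan '[{"offset": [0,0,0],"rot": [0,0,0],"gripper": 0.6},{"offset": [0,0,0],"rot": [0,0,0],"gripper": 0.6},{"offset": [0,0,0],"rot": [0,0,0],"gripper": 0.6},{"offset": [0,0,0],"rot": [0,0,0],"gripper": 0.6},{"offset": [0,0,0],"rot": [0,0,0],"gripper": 0.6},{"offset": [0,0,0],"rot": [0,0,0],"gripper": 0.6},{"offset": [0,0,0],"rot": [0,0,0],"gripper": 0.6},{"offset": [0,0,0],"rot": [0,0,0],"gripper": 0.6},{"offset": [0,0,0],"rot": [0,0,0],"gripper": 0.6},{"offset": [0,0,0],"rot": [0,0,0],"gripper": 0.6}]'

```text
time_s: 4.4
eef_pos: [537.1, 270.6, 189.5]
ee_rot: [-0.003, -0.033, 0.995, 0.099]
force: [4.2, -5.3, -7.6]
grip_width: 0.118
grip_force: 58.8
```

Run:
```python
from h import *
t=shot('top','t2'); s=shot('side','s2')
a=cv2.resize(s['img'][170:330,150:370],None,fx=2.2,fy=2.2); b=cv2.resize(t['img'][100:270,100:260],None,fx=1.8,fy=1.8)
im=np.zeros((352,800,3),np.uint8); im[:a.shape[0],:a.shape[1]]=a; im[:b.shape[0],490:490+b.shape[1]]=b
cv2.imwrite('pics/m2.png',im[:,:,::-1])
st=sense(); print(st['time_s'],st['eef_pos'],st['force'],st['grip_width'])
```

```text
4.5 [537.0652323  270.6662624  189.49333777] [ 3.66373543 -4.59129116 -7.31677483] 0.11594054497435966
```

View pics/m2.png

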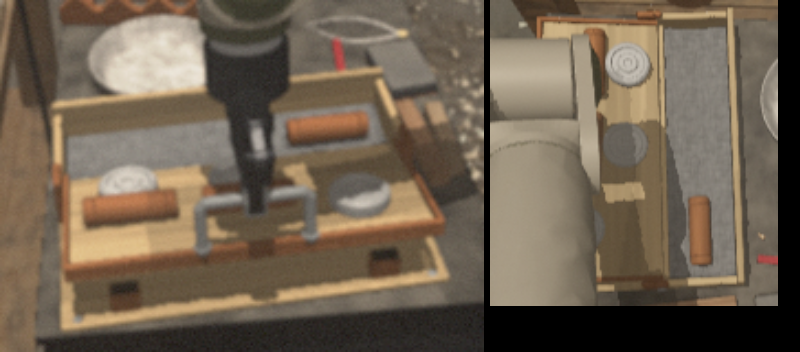

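One barrel is in the gutter (top view, (700,230)). The other two rest against caps. I lower the board slowly.

Call:
step_arm --plan '[{"offset": [0,0.115,0.16],"rot": [0.57,0,0],"gripper": 0.6},{"offset": [0,0.34,0.485],"rot": [1.72,0,0],"gripper": 0.6},{"offset": [0,0.56,0.815],"rot": [2.86,0,0],"gripper": 0.6},{"offset": [0,0.77,1.15],"rot": [4.0,0,0],"gripper": 0.6},{"offset": [0,0.98,1.485],"rot": [5.16,0,0],"gripper": 0.6},{"offset": [0,1.18,1.825],"rot": [6.3,0,0],"gripper": 0.6},{"offset": [0,1.37,2.17],"rot": [7.45,0,0],"gripper": 0.6},{"offset": [0,1.55,2.52],"rot": [8.6,0,0],"gripper": 0.6},{"offset": [0,1.73,2.87],"rot": [9.74,0,0],"gripper": 0.6},{"offset": [0,1.86,3.14],"rot": [10.6,0,0],"gripper": 0.6},{"offset": [0,1.93,3.28],"rot": [11.1,0,0],"gripper": 0.6},{"offset": [0,1.99,3.39],"rot": [11.46,0,0],"gripper": 0.6}]'

```text
time_s: 5.7
eef_pos: [535.5, 296.0, 161.6]
ee_rot: [0.0, -0.033, 0.999, -0.002]
force: [-3.2, -16.2, 10.9]
grip_width: 0.114
grip_force: 61.0
```

Call:
step_arm --plan '[{"offset": [0,0,0],"rot": [0,0,0],"gripper": 0.6},{"offset": [0,0,0],"rot": [0,0,0],"gripper": 0.6},{"offset": [0,0,0],"rot": [0,0,0],"gripper": 2},{"offset": [0,0,0],"rot": [0,0,0],"gripper": 3.5},{"offset": [0,0,0],"rot": [0,0,0],"gripper": 3.5},{"offset": [0,0,-3],"rot": [0,0,0],"gripper": 3.5},{"offset": [0,0,-7],"rot": [0,0,0],"gripper": 4},{"offset": [-3,3,-12],"rot": [0,0,0],"gripper": 8},{"offset": [-3,3,-16],"rot": [0,0,0],"gripper": 8},{"offset": [-3,3,-16],"rot": [0,0,0],"gripper": 8}]'

```text
time_s: 6.7
eef_pos: [563.9, 330.8, 327.1]
ee_rot: [0.006, -0.034, 0.999, 0.002]
force: [0.7, 0.1, 0.6]
grip_width: 0.937
grip_force: 0.0
```

```bash
cat > caps.py <<'E'
from h import *
import sys
def bright(d): 
    hsv=cv2.cvtColor(d['img'],cv2.COLOR_RGB2HSV); return hsv[...,1]<60
def caps(d,zl=57,zh=69,reg=(340,760,110,310)):
    C=cloud(d); m=(C[...,2]>zl)&(C[...,2]<zh)&bright(d)&(C[...,0]>reg[0])&(C[...,0]<reg[1])&(C[...,1]>reg[2])&(C[...,1]<reg[3])
    m=cv2.morphologyEx(m.astype(np.uint8),cv2.MORPH_OPEN,np.ones((2,2)))
    n,l,st,c=cv2.connectedComponentsWithStats(m)
    for i in range(1,n):
        if st[i,4]>60:
            p=C[l==i]; (x,y),r=cv2.minEnclosingCircle(np.float32(p[:,:2])); print('cap',np.median(p,0).round(1),'circ',round(x,1),round(y,1),round(r,1),st[i,4])
E
python3 - <<'E'
from caps import *
for n in('top','side','wrist'):
    d=shot(n,n+'3'); print(n); caps(d)
a=load('top3')['img'][100:270,110:250];a=cv2.resize(a,None,fx=2.2,fy=2.2)
b=cv2.resize(load('wrist3')['img'],None,fx=.95,fy=.95)
im=np.zeros((374,800,3),np.uint8); im[:a.shape[0],:a.shape[1]]=a; im[:365,310:310+486]=b
cv2.imwrite('pics/m3.png',im[:,:,::-1])
E
```

```text
top
cap [656.  183.2  61.4] circ 656.2 183.4 30.4 405
cap [540.3 180.4  61.4] circ 543.1 181.7 30.7 439
cap [nan nan nan] circ 421.5 232.1 30.3 475
side
cap [nan nan nan] circ 537.4 191.7 37.5 352
cap [nan nan nan] circ 652.4 195.0 37.9 367
cap [nan nan nan] circ 419.6 232.5 34.6 424
wrist
cap [nan nan nan] circ 424.9 231.9 32.0 2977
cap [nan nan nan] circ 547.7 181.4 35.4 2119
cap [nan nan nan] circ 625.9 218.7 89.2 1562
```

View pics/m3.png

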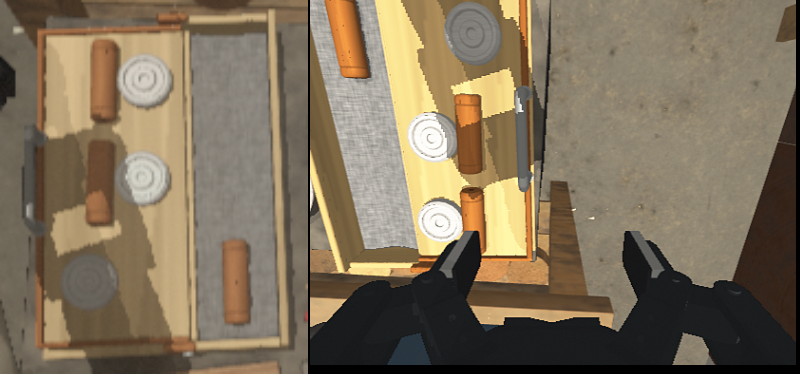

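The wrist and top views agree on the caps: about (656,183), (543,181) and (424,232), with tops near 62. I take the free one at (424,232) first, turning the tool to close along the hinge.

Run:
```python
from h import *
mv([424,232,190],np.radians(3.8))
```

```text
off cm [14.46 -8.81 12.96]
rot [-0. -0. 90.]
rot [  0.  -0. -90.]
```

Call:
step_arm --plan '[{"offset": [1.5,-1,1],"rot": [0,0,8.2],"gripper": 7.4},{"offset": [3,-2,2.5],"rot": [0,0,16.4],"gripper": 7.4},{"offset": [4.5,-3,4],"rot": [0,0,24.6],"gripper": 7.4},{"offset": [6,-4,5.5],"rot": [0,0,32.8],"gripper": 7.4},{"offset": [7.5,-5,7],"rot": [0,0,41],"gripper": 7.4},{"offset": [9,-6,8.5],"rot": [0,0,49.2],"gripper": 7.4},{"offset": [10.5,-7,10],"rot": [0,0,57.4],"gripper": 7.4},{"offset": [12,-8,11],"rot": [0,0,65.6],"gripper": 7.4},{"offset": [13.5,-8.5,12],"rot": [0,0,73.8],"gripper": 7.4},{"offset": [14.5,-8.8,12.5],"rot": [0,0,82],"gripper": 7.4},{"offset": [14.5,-8.8,13],"rot": [0,0,90],"gripper": 7.4},{"offset": [14.5,-8.8,13],"rot": [0,0,90],"gripper": 7.4}]'

```text
time_s: 8.05
eef_pos: [422.8, 231.6, 188.6]
ee_rot: [-0.001, 0.684, 0.73, -0.001]
force: [0.5, -0.3, 0.8]
grip_width: 0.869
grip_force: 0.0
```

Run:
```python
from caps import *
d=shot('wrist','w4'); caps(d); save(d,'w4.png',k=1.2); s=sense(); print(s['eef_pos'],s['grip_width'],s['time_s']); mv([424,232,115],np.radians(3.8))
```

```text
cap [476.8 293.2  65.9] circ 480.6 291.7 5.9 89
cap [580.9 301.9  65. ] circ 564.3 302.7 20.0 103
cap [nan nan nan] circ 424.5 227.3 35.3 4771
cap [nan nan nan] circ 526.2 201.9 72.4 2654
cap [nan nan nan] circ 648.7 169.6 32.9 499
[423.2648217  231.72860851 189.14084834] 0.8634838774006955 8.1
off cm [0.02 0.09 7.41]
rot [-0.1  0.   0.1]
rot [  -0.    -0.2 -179.9]
```

View pics/w4.png

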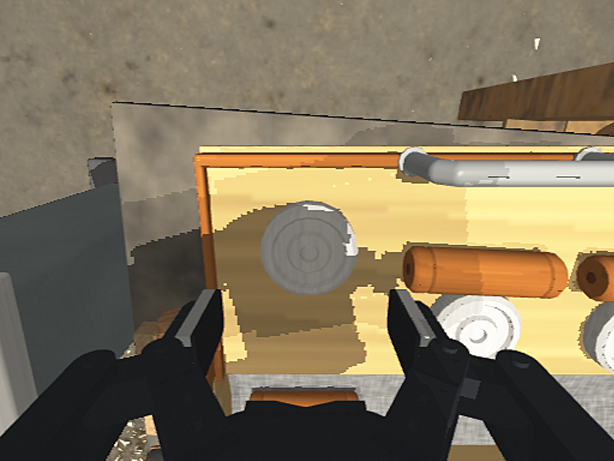

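The cap is at column 309 and the fingers' middle at 304, so it is centred. I descend, grip and lift.

Call:
step_arm --plan '[{"offset": [0,0.1,3],"rot": [0,0,0],"gripper": 7.4},{"offset": [0,0.1,6],"rot": [0,0,0],"gripper": 7.4},{"offset": [0,0.1,7.4],"rot": [0,0,0],"gripper": 7.4},{"offset": [0,0.1,7.4],"rot": [0,0,0],"gripper": 7.4},{"offset": [0,0.1,7.4],"rot": [0,0,0],"gripper": 5.8},{"offset": [0,0.1,7.4],"rot": [0,0,0],"gripper": 5.5},{"offset": [0,0.1,7.4],"rot": [0,0,0],"gripper": 5.5},{"offset": [0,0.1,7.4],"rot": [0,0,0],"gripper": 5.5},{"offset": [0,0.1,5],"rot": [0,0,0],"gripper": 5.5},{"offset": [0,0.1,2],"rot": [0,0,0],"gripper": 5.5},{"offset": [0,0.1,0],"rot": [0,0,0],"gripper": 5.5}]' --squeeze 70

```text
time_s: 9.2
eef_pos: [425.3, 232.1, 192.1]
ee_rot: [0.001, 0.683, 0.73, 0.001]
force: [0.4, -0.7, -0.8]
grip_width: 0.695
grip_force: 75.8
```

```bash
cat > dish.py <<'E'
from h import *
def dish(d):
    # bright rim/floor pixels inside dish: points 1<z<40 with low saturation & bright
    C=cloud(d); hsv=cv2.cvtColor(d['img'],cv2.COLOR_RGB2HSV)
    m=(C[...,2]>20)&(C[...,2]<36)&(C[...,0]>480)&(C[...,0]<760)&(C[...,1]>-220)&(C[...,1]<20)&(hsv[...,1]<70)
    p=np.float32(C[m][:,:2])
    if len(p)>10: print('dish',[np.round(q,1) for q in cv2.minEnclosingCircle(p)],len(p))
E
python3 - <<'E'
from dish import *
d=shot('top','t5'); dish(d); dish(load('top0')); mv([623,-60,200],np.radians(3.8)); print(sense()['grip_width'])
E
```

```text
dish [array([ 599.6, -111.9]), np.float64(119.1)] 684
dish [array([ 599.2, -111.2]), np.float64(119.2)] 698
off cm [-30.49  17.69  -0.46]
rot [ 0.4 -0.1  0. ]
rot [ 1.0e-01  6.0e-01 -1.8e+02]
0.6923754864420273
```

Call:
step_arm --plan '[{"offset": [-4,2.4,-0.5],"rot": [0,0,0],"gripper": 5.5},{"offset": [-8,4.8,-0.5],"rot": [0,0,0],"gripper": 5.5},{"offset": [-12,7.2,-0.5],"rot": [0,0,0],"gripper": 5.5},{"offset": [-16,9.6,-0.5],"rot": [0,0,0],"gripper": 5.5},{"offset": [-20,12,-0.5],"rot": [0,0,0],"gripper": 5.5},{"offset": [-24,14.4,-0.5],"rot": [0,0,0],"gripper": 5.5},{"offset": [-28,16.4,-0.5],"rot": [0,0,0],"gripper": 5.5},{"offset": [-30.5,17.7,-0.5],"rot": [0,0,0],"gripper": 5.5},{"offset": [-30.5,17.7,-0.5],"rot": [0,0,0],"gripper": 5.5},{"offset": [-30.5,17.7,-0.5],"rot": [0,0,0],"gripper": 5.5}]'

```text
time_s: 10.25
eef_pos: [621.5, -60.8, 194.3]
ee_rot: [-0.001, 0.684, 0.73, -0.0]
force: [0.7, -0.3, -1.8]
grip_width: 0.695
grip_force: 75.9
```

Run:
```python
from dish import *
d=shot('wrist','w6'); save(d,'w6.png',k=1.2); mv([623,-60,74],np.radians(3.8)); s=sense(); print(s['grip_width'],s['eef_pos'])
print(proj(d,[622.7,-92.9,2]), proj(d,[622.7,-7,31]))
```

```text
off cm [-1.000e-02  1.800e-01  1.205e+01]
rot [-0.1 -0.  -0. ]
rot [-1.0e-01  1.0e-01  1.8e+02]
0.693841938474379 [621.34057877 -60.12368814 194.53692735]
(np.float64(254.23342429174983), np.float64(217.31084061842313)) (np.float64(261.1326493983385), np.float64(133.98356150019305))
```

View pics/w6.png

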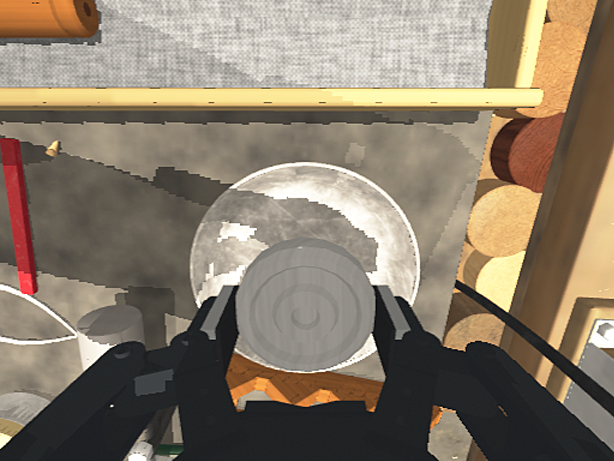

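The held cap hangs over the near part of the dish, whose rim is centred at column 305. This matches the projected centre, so I lower and release.

Call:
step_arm --plan '[{"offset": [0,0.2,4],"rot": [0,0,0],"gripper": 5.5},{"offset": [0,0.2,8],"rot": [0,0,0],"gripper": 5.5},{"offset": [0,0.2,11],"rot": [0,0,0],"gripper": 5.5},{"offset": [0,0.2,12],"rot": [0,0,0],"gripper": 5.5},{"offset": [0,0.2,12],"rot": [0,0,0],"gripper": 5.5},{"offset": [0,0.2,12],"rot": [0,0,0],"gripper": 6.6},{"offset": [0,0.2,12],"rot": [0,0,0],"gripper": 7.2},{"offset": [0,0.2,11],"rot": [0,0,0],"gripper": 7.2},{"offset": [0,0.2,7],"rot": [0,0,0],"gripper": 7.2},{"offset": [0,0.2,3],"rot": [0,0,0],"gripper": 7.2},{"offset": [0,0.2,-1],"rot": [0,0,0],"gripper": 7.4}]'

```text
time_s: 11.4
eef_pos: [623.6, -60.3, 207.8]
ee_rot: [0.0, 0.683, 0.73, 0.0]
force: [-0.4, -1.0, -0.1]
grip_width: 0.867
grip_force: 0.0
```

Run:
```python
from caps import *
d=shot('top','t7'); caps(d); print(sense()['eef_pos'])
caps(d,14,34,(540,700,-180,0))
mv([543,181.5,200],np.radians(3.8))
```

```text
cap [nan nan nan] circ 656.5 183.7 30.3 407
cap [540.6 180.4  61.2] circ 542.7 181.3 30.6 444
[625.51962822 -60.72220168 215.33604693]
cap [nan nan nan] circ 608.9 -146.1 72.6 245
off cm [24.72 -6.65  1.35]
rot [ 0.7  0.2 -0. ]
rot [  0.4  -1.  180. ]
```

Call:
step_arm --plan '[{"offset": [4,-1,0],"rot": [0,0,0],"gripper": 7.4},{"offset": [9,-2.3,0],"rot": [0,0,0],"gripper": 7.4},{"offset": [14,-3.6,0],"rot": [0,0,0],"gripper": 7.4},{"offset": [18,-4.7,0],"rot": [0,0,0],"gripper": 7.4},{"offset": [22,-5.7,0.5],"rot": [0,0,0],"gripper": 7.4},{"offset": [24.7,-6.4,1.4],"rot": [0,0,0],"gripper": 7.4},{"offset": [24.7,-6.4,1.4],"rot": [0,0,0],"gripper": 7.4},{"offset": [24.7,-6.4,1.4],"rot": [0,0,0],"gripper": 7.4},{"offset": [24.7,-6.4,1.4],"rot": [0,0,0],"gripper": 7.4}]'

```text
time_s: 12.35
eef_pos: [544.1, 180.9, 191.8]
ee_rot: [0.0, 0.684, 0.73, 0.0]
force: [-0.6, -0.8, -0.2]
grip_width: 0.864
grip_force: 0.0
```

Run:
```python
from caps import *
d=shot('wrist','w8'); save(d,'w8.png',k=1.2); s=sense(); print(s['eef_pos'],s['grip_width'],s['time_s']); mv([542.5,181.5,115],np.radians(3.8)); print(np.array(proj(d,[542.5,181.5,63]))*1.2)
```

```text
[544.14737318 180.76066733 191.66384601] 0.869620378605675 12.4
off cm [ 0.09 -0.17  7.67]
rot [ 0.1  0.  -0.1]
rot [ 0.000e+00 -1.000e-01  1.799e+02]
[303.41863533 251.93598946]
```

View pics/w8.png

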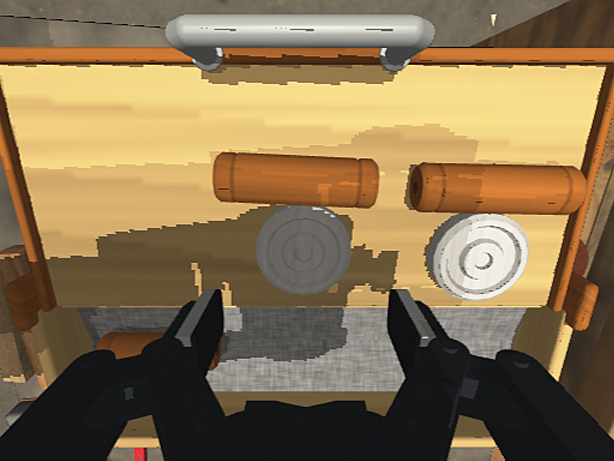

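Cap centre is at (303,250), exactly as projected, with the barrel touching it just uphill. I grip and lift straight up.

Call:
step_arm --plan '[{"offset": [0.2,-0.15,3],"rot": [0,0,0],"gripper": 7.4},{"offset": [0.2,-0.15,6],"rot": [0,0,0],"gripper": 7.4},{"offset": [0.2,-0.15,7.6],"rot": [0,0,0],"gripper": 7.4},{"offset": [0.2,-0.15,7.6],"rot": [0,0,0],"gripper": 7.4},{"offset": [0.2,-0.15,7.6],"rot": [0,0,0],"gripper": 5.8},{"offset": [0.2,-0.15,7.6],"rot": [0,0,0],"gripper": 5.5},{"offset": [0.2,-0.15,7.6],"rot": [0,0,0],"gripper": 5.5},{"offset": [0.2,-0.15,7.6],"rot": [0,0,0],"gripper": 5.5},{"offset": [0.2,-0.15,6],"rot": [0,0,0],"gripper": 5.5},{"offset": [0.2,-0.15,3],"rot": [0,0,0],"gripper": 5.5},{"offset": [0.2,-0.15,0],"rot": [0,0,0],"gripper": 5.5},{"offset": [0.2,-0.15,-0.5],"rot": [0,0,0],"gripper": 5.5}]'

```text
time_s: 13.6
eef_pos: [543.0, 183.8, 199.8]
ee_rot: [0.002, 0.683, 0.73, 0.002]
force: [-0.3, -0.2, -1.8]
grip_width: 0.696
grip_force: 75.7
```

Run:
```python
from caps import *
d=shot('top','t9'); caps(d); print(sense()['eef_pos'],sense()['grip_width'])
im=np.hstack([cv2.resize(load(x)['img'][100:270,110:330],None,fx=1.8,fy=1.8) for x in('t7','t9')]); cv2.imwrite('pics/m9.png',im[:,:,::-1])
mv([622,-126,195],np.radians(3.8))
```

```text
[542.60454262 183.78111686 198.52131661] 0.695622026951494
off cm [-31.43   5.88   0.37]
rot [ 0.2 -0.  -0. ]
rot [ -0.   -0.4 180. ]
```

View pics/m9.png

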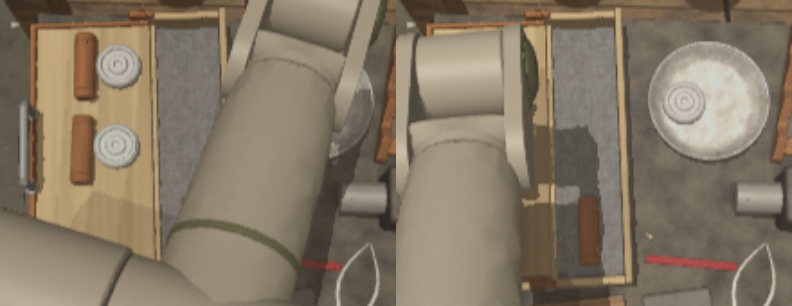

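First cap lies in the dish at about (685,103), on its near side, and the dish is unmoved. Second cap goes to the opposite side.

Call:
step_arm --plan '[{"offset": [-4,0.7,0],"rot": [0,0,0],"gripper": 5.5},{"offset": [-8,1.5,0],"rot": [0,0,0],"gripper": 5.5},{"offset": [-13,2.4,0],"rot": [0,0,0],"gripper": 5.5},{"offset": [-18,3.4,0],"rot": [0,0,0],"gripper": 5.5},{"offset": [-23,4.4,0],"rot": [0,0,0],"gripper": 5.5},{"offset": [-27,5.2,0],"rot": [0,0,0],"gripper": 5.5},{"offset": [-30,5.7,0],"rot": [0,0,0],"gripper": 5.5},{"offset": [-31.1,5.9,0.2],"rot": [0,0,0],"gripper": 5.5},{"offset": [-31.1,5.9,0.2],"rot": [0,0,0],"gripper": 5.5},{"offset": [-31.1,5.9,0.2],"rot": [0,0,0],"gripper": 5.5},{"offset": [-31.1,5.9,0.2],"rot": [0,0,0],"gripper": 5.5}]'

```text
time_s: 14.75
eef_pos: [621.2, -121.2, 194.0]
ee_rot: [-0.0, 0.683, 0.731, -0.0]
force: [1.0, 0.0, -0.9]
grip_width: 0.699
grip_force: 75.7
```

Run:
```python
from h import *
s=sense(); print(s['eef_pos'],s['grip_width']); mv([622,-126,74],np.radians(3.8))
```

```text
[ 621.15817497 -121.19506955  193.96518225] 0.6993611896365725
off cm [-0.49  0.06 12.  ]
rot [-0.  -0.   0.1]
rot [   0.    -0.  -179.9]
```

Call:
step_arm --plan '[{"offset": [-0.5,0,4],"rot": [0,0,0],"gripper": 5.5},{"offset": [-0.5,0,8],"rot": [0,0,0],"gripper": 5.5},{"offset": [-0.5,0,11],"rot": [0,0,0],"gripper": 5.5},{"offset": [-0.5,0,12],"rot": [0,0,0],"gripper": 5.5},{"offset": [-0.5,0,12],"rot": [0,0,0],"gripper": 5.5},{"offset": [-0.5,0,12],"rot": [0,0,0],"gripper": 6.6},{"offset": [-0.5,0,12],"rot": [0,0,0],"gripper": 7.2},{"offset": [-0.5,0,11],"rot": [0,0,0],"gripper": 7.2},{"offset": [-0.5,0,7],"rot": [0,0,0],"gripper": 7.2},{"offset": [-0.5,0,3],"rot": [0,0,0],"gripper": 7.2},{"offset": [-0.5,0,0],"rot": [0,0,0],"gripper": 7.4},{"offset": [-0.5,0,0],"rot": [0,0,0],"gripper": 7.4}]'

```text
time_s: 15.95
eef_pos: [623.0, -128.2, 200.1]
ee_rot: [0.004, 0.683, 0.73, 0.002]
force: [-0.5, 0.0, 0.3]
grip_width: 0.869
grip_force: 0.0
```

Run:
```python
from caps import *
for n in('top','side'):
    d=shot(n,n+'10'); print(n); caps(d)
print(sense()['eef_pos']); mv([656,183,192],np.radians(3.8))
```

```text
top
cap [655.  182.6  61.6] circ 656.1 183.3 30.3 411
side
cap [nan nan nan] circ 654.7 194.1 37.7 371
[ 621.66512571 -127.68811933  194.97665784]
off cm [30.77  5.48  0.29]
rot [ 0.1  0.  -0. ]
rot [ 1.0e-01 -1.0e-01  1.8e+02]
```

Call:
step_arm --plan '[{"offset": [4,0.7,0],"rot": [0,0,0],"gripper": 7.4},{"offset": [9,1.6,0],"rot": [0,0,0],"gripper": 7.4},{"offset": [14,2.5,0],"rot": [0,0,0],"gripper": 7.4},{"offset": [19,3.4,0],"rot": [0,0,0],"gripper": 7.4},{"offset": [24,4.3,0],"rot": [0,0,0],"gripper": 7.4},{"offset": [28,5,0],"rot": [0,0,0],"gripper": 7.4},{"offset": [30.7,5.5,0.3],"rot": [0,0,0],"gripper": 7.4},{"offset": [30.7,5.5,0.3],"rot": [0,0,0],"gripper": 7.4},{"offset": [30.7,5.5,0.3],"rot": [0,0,0],"gripper": 7.4},{"offset": [30.7,5.5,0.3],"rot": [0,0,0],"gripper": 7.4}]'

```text
time_s: 17.05
eef_pos: [656.3, 180.9, 190.6]
ee_rot: [-0.0, 0.684, 0.73, -0.001]
force: [-0.9, -0.0, -1.2]
grip_width: 0.865
grip_force: 0.0
```

Run:
```python
from h import *
d=shot('wrist','w11'); print(sense()['eef_pos']); mv([656,182,115],np.radians(3.8))
# cap centre by hough near projected
u,v=proj(d,[656,183,63]); print(u,v)
g=cv2.cvtColor(d['img'],cv2.COLOR_RGB2GRAY); c=cv2.HoughCircles(g,cv2.HOUGH_GRADIENT,1.2,60,param1=120,param2=25,minRadius=30,maxRadius=46); c=c[0] if c is not None else []
for q in c:
    if np.hypot(q[0]-u,q[1]-v)<40: print(q,atz(d,q[0],q[1],63))
```

```text
[656.35572191 180.83067998 190.7978824 ]
off cm [ 0.12 -0.02  7.58]
rot [-0.   0.  -0.1]
rot [0.000e+00 1.000e-01 1.799e+02]
255.1893937326425 208.839047459702
```

Call:
step_arm --plan '[{"offset": [0,0,3],"rot": [0,0,0],"gripper": 7.4},{"offset": [0,0,6],"rot": [0,0,0],"gripper": 7.4},{"offset": [0,0,7.6],"rot": [0,0,0],"gripper": 7.4},{"offset": [0,0,7.6],"rot": [0,0,0],"gripper": 7.4},{"offset": [0,0,7.6],"rot": [0,0,0],"gripper": 5.8},{"offset": [0,0,7.6],"rot": [0,0,0],"gripper": 5.5},{"offset": [0,0,7.6],"rot": [0,0,0],"gripper": 5.5},{"offset": [0,0,7.6],"rot": [0,0,0],"gripper": 5.5},{"offset": [0,0,6],"rot": [0,0,0],"gripper": 5.5},{"offset": [0,0,3],"rot": [0,0,0],"gripper": 5.5},{"offset": [0,0,0],"rot": [0,0,0],"gripper": 5.5},{"offset": [0,0,0],"rot": [0,0,0],"gripper": 5.5}]'

```text
time_s: 18.3
eef_pos: [657.6, 182.5, 197.2]
ee_rot: [0.003, 0.683, 0.73, 0.003]
force: [-0.1, 0.2, -0.8]
grip_width: 0.694
grip_force: 75.7
```

Run:
```python
from dish import *
d=shot('top','t12'); dish(d); s=sense(); print(s['eef_pos'],s['grip_width']); mv([622,-93,195],np.radians(3.8))
save(d,'t12.png',110,90,380,270,2.4)
```

```text
dish [array([ 598.8, -110.3]), np.float64(119.4)] 892
[656.89801875 182.36032635 194.26756867] 0.6931054176315198
off cm [-27.25  -5.3   -0.11]
rot [ 0.3 -0.  -0. ]
rot [ -0.   -0.4 180. ]
```

View pics/t12.png

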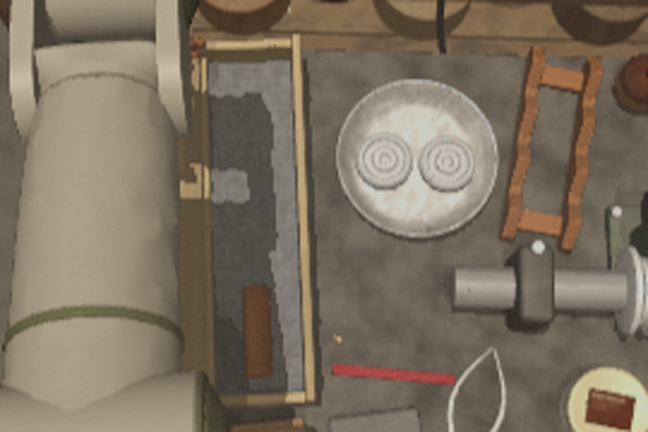

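Two caps lie side by side in the dish at (385,160) and (446,163). The third goes on top, bridging both.

Call:
step_arm --plan '[{"offset": [-4,-0.8,0],"rot": [0,0,0],"gripper": 5.5},{"offset": [-8,-1.6,0],"rot": [0,0,0],"gripper": 5.5},{"offset": [-13,-2.6,0],"rot": [0,0,0],"gripper": 5.5},{"offset": [-18,-3.6,0],"rot": [0,0,0],"gripper": 5.5},{"offset": [-22,-4.4,0],"rot": [0,0,0],"gripper": 5.5},{"offset": [-25.5,-5,0],"rot": [0,0,0],"gripper": 5.5},{"offset": [-27.3,-5.3,0],"rot": [0,0,0],"gripper": 5.5},{"offset": [-27.3,-5.3,0],"rot": [0,0,0],"gripper": 5.5},{"offset": [-27.3,-5.3,0],"rot": [0,0,0],"gripper": 5.5},{"offset": [-27.3,-5.3,0],"rot": [0,0,0],"gripper": 5.5}]'

```text
time_s: 19.35
eef_pos: [621.5, -92.2, 190.9]
ee_rot: [-0.0, 0.683, 0.731, -0.0]
force: [-0.5, 0.4, -1.6]
grip_width: 0.701
grip_force: 75.7
```

Run:
```python
from h import *
d=load('t12'); print(atz(d,110+385/2.4,90+160/2.4,20),atz(d,110+446/2.4,90+163/2.4,20))
s=sense(); print(s['eef_pos'],s['grip_width']); mv([621,-93,92],np.radians(3.8))
```

```text
[620.98806891 -58.36768847  20.        ] [ 619.43772995 -124.82118571   20.        ]
[621.50131782 -92.21196356 190.87948679] 0.7010247333577472
off cm [-0.08 -0.05  9.89]
rot [-0.  -0.   0.1]
rot [   0.    -0.  -179.9]
```

Call:
step_arm --plan '[{"offset": [0,-0.1,4],"rot": [0,0,0],"gripper": 5.5},{"offset": [0,-0.1,7.5],"rot": [0,0,0],"gripper": 5.5},{"offset": [0,-0.1,9.2],"rot": [0,0,0],"gripper": 5.5},{"offset": [0,-0.1,9.8],"rot": [0,0,0],"gripper": 5.5},{"offset": [0,-0.1,9.8],"rot": [0,0,0],"gripper": 5.5},{"offset": [0,-0.1,9.8],"rot": [0,0,0],"gripper": 6.6},{"offset": [0,-0.1,9.8],"rot": [0,0,0],"gripper": 7.2},{"offset": [0,-0.1,8.5],"rot": [0,0,0],"gripper": 7.2},{"offset": [0,-0.1,5],"rot": [0,0,0],"gripper": 7.2},{"offset": [0,-0.1,1],"rot": [0,0,0],"gripper": 7.2},{"offset": [0,-0.1,-3],"rot": [0,0,0],"gripper": 4},{"offset": [0,-0.1,-6],"rot": [0,0,0],"gripper": 4}]'

```text
time_s: 20.55
eef_pos: [620.6, -93.8, 255.4]
ee_rot: [0.002, 0.683, 0.73, 0.001]
force: [-0.0, -0.3, -0.6]
grip_width: 0.514
grip_force: 0.0
```

Run:
```python
from h import *
s=sense(); print(s['eef_pos'],s['grip_width']); mv([535,297,245],np.radians(93.8))
```

```text
[620.58745626 -93.75976867 255.43995988] 0.5140841820754054
off cm [39.56 -5.97  0.96]
rot [  0.1   0.2 -90. ]
rot [ 0.2 -0.1 90. ]
```

Call:
step_arm --plan '[{"offset": [3.6,-0.5,0],"rot": [0,0,-8.2],"gripper": 4},{"offset": [7.2,-1,0],"rot": [0,0,-16.4],"gripper": 4},{"offset": [10.8,-1.6,0],"rot": [0,0,-24.6],"gripper": 4},{"offset": [14.4,-2.1,0],"rot": [0,0,-32.8],"gripper": 4},{"offset": [18,-2.7,0],"rot": [0,0,-41],"gripper": 4},{"offset": [21.6,-3.2,0],"rot": [0,0,-49.2],"gripper": 4},{"offset": [25.2,-3.8,0],"rot": [0,0,-57.4],"gripper": 4},{"offset": [28.8,-4.3,0],"rot": [0,0,-65.6],"gripper": 4},{"offset": [32.4,-4.9,0],"rot": [0,0,-73.8],"gripper": 4},{"offset": [36,-5.4,0],"rot": [0,0,-82],"gripper": 4},{"offset": [39.6,-6,0.6],"rot": [0,0,-90],"gripper": 4},{"offset": [39.6,-6,0.6],"rot": [0,0,-90],"gripper": 4}]'

```text
time_s: 21.75
eef_pos: [532.8, 301.0, 245.7]
ee_rot: [0.0, -0.037, 0.999, 0.0]
force: [-0.9, 0.6, -0.4]
grip_width: 0.468
grip_force: 0.0
```

Call:
step_arm --plan '[{"offset": [0,0,0],"rot": [0,0,0],"gripper": 4},{"offset": [0,0,0],"rot": [0,0,0],"gripper": 4}]'

```text
time_s: 21.95
eef_pos: [534.8, 296.6, 246.0]
ee_rot: [0.001, -0.032, 0.999, 0.0]
force: [0.5, 0.5, 0.2]
grip_width: 0.468
grip_force: 0.0
```

Run:
```python
from h import *
d=shot('top','t13'); save(d,'t13.png',110,90,330,270,2.6);s=sense(); print(s['eef_pos'],s['grip_width']); mv([535.5,297,160],np.radians(93.8))
```

```text
[534.93331061 296.42051839 245.83523926] 0.4656939512565274
off cm [-0.05  0.05  8.58]
rot [ 0.   0.1 -0.1]
rot [ 1.000e-01 -0.000e+00  1.799e+02]
```

Call:
step_arm --plan '[{"offset": [0,0,3],"rot": [0,0,0],"gripper": 4},{"offset": [0,0,6],"rot": [0,0,0],"gripper": 4},{"offset": [0,0,8],"rot": [0,0,0],"gripper": 4},{"offset": [0,0,8.5],"rot": [0,0,0],"gripper": 4},{"offset": [0,0,8.5],"rot": [0,0,0],"gripper": 4},{"offset": [0,0,8.5],"rot": [0,0,0],"gripper": 2},{"offset": [0,0,8.5],"rot": [0,0,0],"gripper": 0.6},{"offset": [0,0,8.5],"rot": [0,0,0],"gripper": 0.6},{"offset": [0,0,8.5],"rot": [0,0,0],"gripper": 0.6},{"offset": [0,0,8.5],"rot": [0,0,0],"gripper": 0.6}]' --squeeze 60

```text
time_s: 23.0
eef_pos: [535.2, 295.9, 161.8]
ee_rot: [0.001, -0.033, 0.999, -0.001]
force: [-1.0, -11.5, 4.8]
grip_width: 0.11
grip_force: 58.5
```

Call:
step_arm --plan '[{"offset": [0,-0.12,-0.16],"rot": [-0.57,0,0],"gripper": 0.6},{"offset": [0,-0.355,-0.475],"rot": [-1.72,0,0],"gripper": 0.6},{"offset": [0,-0.6,-0.785],"rot": [-2.86,0,0],"gripper": 0.6},{"offset": [0,-0.85,-1.09],"rot": [-4.0,0,0],"gripper": 0.6},{"offset": [0,-1.11,-1.39],"rot": [-5.16,0,0],"gripper": 0.6},{"offset": [0,-1.37,-1.69],"rot": [-6.3,0,0],"gripper": 0.6},{"offset": [0,-1.64,-1.975],"rot": [-7.45,0,0],"gripper": 0.6},{"offset": [0,-1.91,-2.26],"rot": [-8.6,0,0],"gripper": 0.6},{"offset": [0,-2.19,-2.54],"rot": [-9.74,0,0],"gripper": 0.6},{"offset": [0,-2.41,-2.74],"rot": [-10.6,0,0],"gripper": 0.6},{"offset": [0,-2.55,-2.88],"rot": [-11.2,0,0],"gripper": 0.6},{"offset": [0,-2.62,-2.95],"rot": [-11.46,0,0],"gripper": 0.6}]'

```text
time_s: 24.2
eef_pos: [536.8, 270.3, 190.0]
ee_rot: [-0.002, -0.033, 0.995, 0.099]
force: [3.6, -4.4, -4.6]
grip_width: 0.112
grip_force: 58.7
```

Call:
step_arm --plan '[{"offset": [0,0,0],"rot": [0,0,0],"gripper": 0.6},{"offset": [0,0,0],"rot": [0,0,0],"gripper": 0.6},{"offset": [0,0,0],"rot": [0,0,0],"gripper": 0.6},{"offset": [0,0,0],"rot": [0,0,0],"gripper": 0.6},{"offset": [0,0,0],"rot": [0,0,0],"gripper": 0.6},{"offset": [0,0,0],"rot": [0,0,0],"gripper": 0.6},{"offset": [0,0,0],"rot": [0,0,0],"gripper": 0.6},{"offset": [0,0,0],"rot": [0,0,0],"gripper": 0.6},{"offset": [0,0,0],"rot": [0,0,0],"gripper": 0.6},{"offset": [0,0,0],"rot": [0,0,0],"gripper": 0.6}]'

```text
time_s: 25.2
eef_pos: [536.8, 270.5, 189.9]
ee_rot: [-0.002, -0.033, 0.995, 0.099]
force: [3.4, -4.5, -4.5]
grip_width: 0.12
grip_force: 58.8
```

Run:
```python
from h import *
t=shot('top','t14'); s=shot('side','s14')
a=cv2.resize(s['img'][170:330,150:370],None,fx=2,fy=2); b=cv2.resize(t['img'][90:270,180:350],None,fx=2,fy=2)
im=np.zeros((360,800,3),np.uint8); im[:a.shape[0],:a.shape[1]]=a; im[:b.shape[0],450:450+b.shape[1]]=b
cv2.imwrite('pics/m14.png',im[:,:,::-1])
st=sense(); print(st['time_s'],st['eef_pos'],st['force'],st['grip_width'])
```

```text
25.3 [536.81634813 270.44140324 189.89225159] [ 4.42450442 -4.68677222 -4.47096901] 0.112953882200512
```

View pics/m14.png

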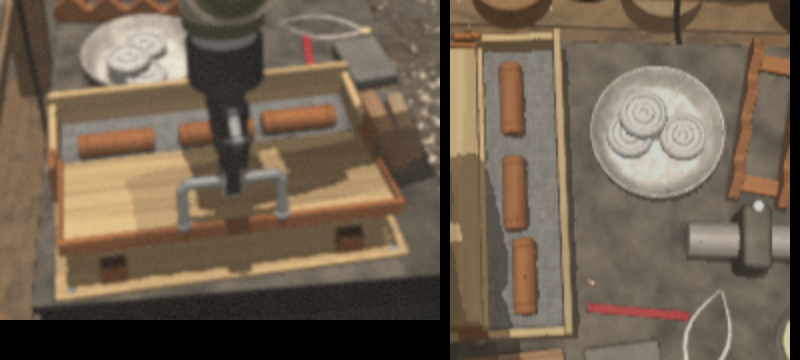

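All three barrels are now in the gutter, in the top view at about (512,98), (515,192) and (525,275). The caps lie piled in the dish. Now I lower the board.

Call:
step_arm --plan '[{"offset": [0,0.115,0.16],"rot": [0.57,0,0],"gripper": 0.6},{"offset": [0,0.34,0.485],"rot": [1.72,0,0],"gripper": 0.6},{"offset": [0,0.56,0.815],"rot": [2.86,0,0],"gripper": 0.6},{"offset": [0,0.77,1.15],"rot": [4.0,0,0],"gripper": 0.6},{"offset": [0,0.98,1.485],"rot": [5.16,0,0],"gripper": 0.6},{"offset": [0,1.18,1.825],"rot": [6.3,0,0],"gripper": 0.6},{"offset": [0,1.37,2.17],"rot": [7.45,0,0],"gripper": 0.6},{"offset": [0,1.55,2.52],"rot": [8.6,0,0],"gripper": 0.6},{"offset": [0,1.73,2.87],"rot": [9.74,0,0],"gripper": 0.6},{"offset": [0,1.86,3.14],"rot": [10.6,0,0],"gripper": 0.6},{"offset": [0,1.93,3.28],"rot": [11.1,0,0],"gripper": 0.6},{"offset": [0,1.99,3.39],"rot": [11.46,0,0],"gripper": 0.6}]'

```text
time_s: 26.5
eef_pos: [535.2, 296.0, 161.7]
ee_rot: [0.001, -0.033, 0.999, -0.002]
force: [-1.9, -14.4, 11.3]
grip_width: 0.108
grip_force: 60.5
```

Call:
step_arm --plan '[{"offset": [0,0,0],"rot": [0,0,0],"gripper": 0.6},{"offset": [0,0,0],"rot": [0,0,0],"gripper": 0.6},{"offset": [0,0,0],"rot": [0,0,0],"gripper": 2},{"offset": [0,0,0],"rot": [0,0,0],"gripper": 3.5},{"offset": [0,0,0],"rot": [0,0,0],"gripper": 3.5},{"offset": [0,0,-3],"rot": [0,0,0],"gripper": 3.5},{"offset": [0,0,-6],"rot": [0,0,0],"gripper": 4},{"offset": [0,0,-9],"rot": [0,0,0],"gripper": 5},{"offset": [0,-4,-11],"rot": [0,0,0],"gripper": 5},{"offset": [0,-8,-11],"rot": [0,0,0],"gripper": 5},{"offset": [0,-8,-11],"rot": [0,0,0],"gripper": 5}]'

```text
time_s: 27.6
eef_pos: [540.3, 214.4, 271.3]
ee_rot: [0.001, -0.031, 1.0, -0.0]
force: [-0.5, 1.5, 0.1]
grip_width: 0.588
grip_force: 0.0
```

```bash
cat > bar.py <<'E'
from h import *
def bars(d,reg=(340,760,10,140),zl=20,zh=55):
    C=cloud(d); hsv=cv2.cvtColor(d['img'],cv2.COLOR_RGB2HSV)
    m=(C[...,2]>zl)&(C[...,2]<zh)&(hsv[...,1]>120)&(hsv[...,0]<16)&(C[...,0]>reg[0])&(C[...,0]<reg[1])&(C[...,1]>reg[2])&(C[...,1]<reg[3])
    n,l,st,c=cv2.connectedComponentsWithStats(m.astype(np.uint8))
    for i in range(1,n):
        if st[i,4]>100:
            p=C[l==i]; (cx,cy),(w,h),a=cv2.minAreaRect(np.float32(p[:,:2])); print('bar',round(cx,1),round(cy,1),round(w,1),round(h,1),round(a,1),'ztop',np.percentile(p[:,2],90).round(1),st[i,4])
E
python3 - <<'E'
from bar import *
for n in('top','side','wrist'):
    d=shot(n,n+'15'); print(n); bars(d)
C=cloud(load('side15')); m=(C[...,1]>240)&(C[...,2]>90)&(C[...,2]<125)&(C[...,0]>400)&(C[...,0]<650); print('handle',np.median(C[m],0))
print(sense()['eef_pos'],sense()['joints'])
E
```

```text
top
bar 660.2 89.4 90.3 26.2 2.0 ztop 43.1 362
bar 536.8 81.6 91.3 27.4 4.5 ztop 42.9 373
bar 430.9 74.5 91.8 27.2 4.4 ztop 42.9 400
side
bar 432.3 77.7 90.0 22.0 4.2 ztop 42.2 311
bar 537.9 86.1 89.2 24.2 6.0 ztop 42.0 293
bar 661.5 93.7 88.0 22.3 4.4 ztop 41.6 325
wrist
bar 429.8 73.5 93.3 27.6 3.5 ztop 40.2 3175
bar 536.3 79.5 93.4 29.8 4.0 ztop 40.2 2315
bar 655.1 87.9 84.3 28.6 4.9 ztop 40.0 1470
handle [535.68647329 298.33467745 106.21791991]
[539.63620973 218.03484471 270.36636594] [ 1.82673971e-01  4.64120766e-01  1.36888463e+00  4.35858902e-04
  1.30862088e+00 -1.45413505e+00]
```

The board is down (handle back at 106) and the barrels lie at (660,89), (537,81) and (431,75), with tops near 42 against the expected 41. Before carrying them I check the notches and obstacles near the cradle.

Run:
```python
from h import *
from scipy.ndimage import median_filter
th=np.radians(-9.2); c0=np.array([633.7,-235.9]); ex=np.array([np.cos(th),np.sin(th)]); ey=np.array([-ex[1],ex[0]])
for n in('top15','side15'):
    d=load(n); C=cloud(d).reshape(-1,3); C=C[~np.isnan(C[:,0])]; hsv=cv2.cvtColor(d['img'],cv2.COLOR_RGB2HSV).reshape(-1,3)
    q=np.c_[(C[:,:2]-c0)@ex,(C[:,:2]-c0)@ey,C[:,2]]
    m=(abs(q[:,0])<125)&(abs(q[:,1])<60)&(q[:,2]>25)&(q[:,2]<62); k=q[m]
    print(n,'x',np.percentile(k[:,0],[1,99]).round(0),'y',np.percentile(k[:,1],[1,50,99]).round(0))
    for sgn in(-1,1):
        r=k[(k[:,1]*sgn>20)]; print(sgn,np.median(r[:,1]).round(1),[ (int(x),round(float(np.percentile(r[abs(r[:,0]-x)<5,2],80)),0)) for x in range(-112,113,14) if (abs(r[:,0]-x)<5).sum()>3])
    for i,x in enumerate((-56,0,56)):
        o=q[(abs(q[:,0]-x)<110)&(abs(q[:,1])<110)&(q[:,2]>70)&(q[:,2]<400)]
        print('notch',i,(c0+x*ex).round(1),'tall pts', [(o[b].mean(0).round(0)) for b in [ (o[:,2]>z)&(o[:,2]<=z+40) for z in(70,110,150,200)] if b.sum()>3])
```

```text
top15 x [-98. 114.] y [-40.  24.  59.]
-1 -32.3 [(-98, 29.0), (-84, 43.0), (-70, 48.0), (-56, 34.0), (-42, 31.0), (-28, 44.0), (-14, 47.0), (0, 35.0), (14, 31.0), (28, 42.0), (42, 47.0), (56, 35.0), (70, 31.0), (84, 43.0), (98, 46.0), (112, 36.0)]
1 31.7 [(-98, 30.0), (-84, 42.0), (-70, 48.0), (-56, 35.0), (-42, 31.0), (-28, 42.0), (-14, 47.0), (0, 34.0), (14, 29.0), (28, 42.0), (42, 47.0), (56, 34.0), (70, 29.0), (84, 44.0), (98, 46.0), (112, 34.0)]
notch 0 [ 578.4 -226.9] tall pts [array([-134.,  -39.,   83.]), array([-100., -105.,  129.]), array([-103., -106.,  166.]), array([-90., -89., 219.])]
notch 1 [ 633.7 -235.9] tall pts [array([ -85., -101.,   86.]), array([-100., -105.,  129.]), array([-103., -106.,  166.]), array([-90., -88., 219.])]
notch 2 [ 689.  -244.9] tall pts [array([ 99., -88.,  72.])]
side15 x [-92. 114.] y [-44.  27.  59.]
-1 -32.5 [(-56, 34.0), (-42, 32.0), (-28, 41.0), (-14, 45.0), (0, 32.0), (14, 31.0), (28, 42.0), (42, 45.0), (56, 32.0), (70, 32.0), (84, 43.0), (98, 44.0), (112, 34.0)]
1 32.7 [(-98, 32.0), (-84, 41.0), (-70, 46.0), (-56, 32.0), (-42, 31.0), (-28, 42.0), (-14, 45.0), (0, 32.0), (14, 31.0), (28, 43.0), (42, 45.0), (56, 32.0), (70, 31.0), (84, 45.0), (98, 44.0), (112, 31.0)]
notch 0 [ 578.4 -226.9] tall pts []
notch 1 [ 633.7 -235.9] tall pts [array([ 57., -97.,  76.])]
notch 2 [ 689.  -244.9] tall pts [array([ 57., -97.,  76.])]
```

The rail profile puts the notch valleys about 8 mm farther along x than my corner estimate, so the cradle centre is (642,-237) and the notches are (587,-228), (642,-237) and (697,-246). Now the middle barrel.

Run:
```python
from h import *
d=load('top15'); C=cloud(d).reshape(-1,3); m=(C[:,2]>100)&(C[:,0]>440)&(C[:,0]<780)&(C[:,1]<-200)&(C[:,1]>-420); p=C[m]; print(len(p),p.min(0).round(),p.max(0).round())
mv([537,82,140],np.radians(94)); mv([537,82,90],np.radians(94))
```

```text
1653 [ 491. -420.  100.] [ 740. -282.  241.]
off cm [  1.16 -13.56  13.03]
rot [ 0.  -0.  -0.2]
rot [ -0.   -0.  179.8]
off cm [  1.16 -13.56  18.03]
rot [ 0.  -0.  -0.2]
rot [ -0.   -0.  179.8]
```

Run:
```python
from h import *
d=load('top15'); C=cloud(d).reshape(-1,3)
c=np.array([641.9,-237.2]); th=np.radians(-9.2); ex=np.array([np.cos(th),np.sin(th)]); ey=np.array([-ex[1],ex[0]])
q=np.c_[(C[:,:2]-c)@ex,(C[:,:2]-c)@ey,C[:,2]]
for lo,hi in((75,100),(100,150),(150,300)):
    m=(q[:,2]>lo)&(q[:,2]<hi)&(abs(q[:,0])<140)&(q[:,1]<80)&(q[:,1]>-140); p=q[m]
    for x in range(-140,140,20):
        w=p[(p[:,0]>=x)&(p[:,0]<x+20)]
        if len(w)>2: print(lo,x,len(w),'ymax',w[:,1].max().round(0),'ymin',w[:,1].min().round(0))
```

```text
75 -140 222 ymax 27.0 ymin -133.0
75 -120 65 ymax -90.0 ymin -139.0
75 -100 17 ymax -101.0 ymin -104.0
75 80 10 ymax -137.0 ymin -140.0
75 100 9 ymax -137.0 ymin -140.0
100 -140 17 ymax -121.0 ymin -131.0
100 -120 108 ymax -103.0 ymin -140.0
100 -100 9 ymax -102.0 ymin -103.0
150 -140 47 ymax -106.0 ymin -137.0
150 -120 459 ymax -63.0 ymin -140.0
150 -100 336 ymax -60.0 ymin -140.0
150 -80 132 ymax -85.0 ymin -138.0
```

Call:
step_arm --plan '[{"offset": [0.4,-4.5,4],"rot": [0,0,0],"gripper": 4.6},{"offset": [0.8,-9,8],"rot": [0,0,0],"gripper": 4.6},{"offset": [1.2,-13.2,12],"rot": [0,0,0],"gripper": 4.6},{"offset": [1.2,-13.6,13],"rot": [0,0,0],"gripper": 4.6},{"offset": [1.2,-13.6,13],"rot": [0,0,0],"gripper": 4.6},{"offset": [1.2,-13.6,13],"rot": [0,0,0],"gripper": 4.6}]'

```text
time_s: 28.35
eef_pos: [536.9, 81.9, 140.3]
ee_rot: [-0.0, -0.033, 0.999, 0.0]
force: [0.4, 0.3, -0.4]
grip_width: 0.538
grip_force: 0.0
```

Run:
```python
from bar import *
d=shot('wrist','w16'); bars(d); print(sense()['eef_pos'],sense()['grip_width']); mv([537,82,90],np.radians(94))
```

```text
bar 440.6 72.2 73.4 29.0 3.8 ztop 40.3 6604
bar 536.8 78.5 94.9 29.1 3.8 ztop 40.2 5343
bar 623.8 83.7 22.2 28.1 3.4 ztop 39.5 1123
[537.19851453  82.31567869 141.06591596] 0.5373207064428499
off cm [ 0.03 -0.03  5.11]
rot [ 0.   0.1 -0.2]
rot [ 1.000e-01 -0.000e+00  1.798e+02]
```

The lathe shaft end overhangs near notch 0, at a height of 150 to 240, but clears the tool by more than 10 mm. I grip the middle barrel for notch 2.

Call:
step_arm --plan '[{"offset": [0,-0.2,2.5],"rot": [0,0,0],"gripper": 4.6},{"offset": [0,-0.2,4.5],"rot": [0,0,0],"gripper": 4.6},{"offset": [0,-0.2,5],"rot": [0,0,0],"gripper": 4.6},{"offset": [0,-0.2,5],"rot": [0,0,0],"gripper": 4.6},{"offset": [0,-0.2,5],"rot": [0,0,0],"gripper": 3.2},{"offset": [0,-0.2,5],"rot": [0,0,0],"gripper": 2.4},{"offset": [0,-0.2,5],"rot": [0,0,0],"gripper": 2.4},{"offset": [0,-0.2,5],"rot": [0,0,0],"gripper": 2.4},{"offset": [0,-0.2,3],"rot": [0,0,0],"gripper": 2.4},{"offset": [0,-0.2,0],"rot": [0,0,0],"gripper": 2.4},{"offset": [0,-0.2,-4],"rot": [0,0,0],"gripper": 2.4},{"offset": [0,-0.2,-5],"rot": [0,0,0],"gripper": 2.4}]' --squeeze 50

```text
time_s: 29.6
eef_pos: [538.2, 80.2, 195.1]
ee_rot: [0.004, -0.034, 0.999, -0.0]
force: [0.1, 0.4, -1.2]
grip_width: 0.33
grip_force: 50.0
```

Run:
```python
from bar import *
for n in('top','side'):
    d=shot(n,n+'17'); bars(d,zh=200)
s=sense(); print(s['eef_pos'],s['grip_width'],s['grip_force']); mv([697,-246,180],np.radians(-9.2))
```

```text
bar 432.2 80.6 87.4 19.3 1.5 ztop 40.7 191
bar 661.4 92.6 87.7 22.5 4.0 ztop 41.6 329
[537.44788888  79.96036674 192.30614716] 0.3298051028608192 50.00514328479767
off cm [-13.73 -33.59   1.3 ]
rot [  0.2   0.2 103. ]
rot [ -0.2   0.2 -77. ]
```

Call:
step_arm --plan '[{"offset": [-1.2,-2.8,0],"rot": [0,0,8.5],"gripper": 2.4},{"offset": [-2.4,-5.6,0],"rot": [0,0,17],"gripper": 2.4},{"offset": [-3.6,-8.4,0],"rot": [0,0,25.5],"gripper": 2.4},{"offset": [-4.8,-11.2,0],"rot": [0,0,34],"gripper": 2.4},{"offset": [-6,-14,0],"rot": [0,0,42.5],"gripper": 2.4},{"offset": [-7.2,-16.8,0],"rot": [0,0,51],"gripper": 2.4},{"offset": [-8.4,-19.6,0],"rot": [0,0,59.5],"gripper": 2.4},{"offset": [-9.6,-22.4,0],"rot": [0,0,68],"gripper": 2.4},{"offset": [-10.8,-25.2,0],"rot": [0,0,76.5],"gripper": 2.4},{"offset": [-11.8,-28.4,0],"rot": [0,0,85],"gripper": 2.4},{"offset": [-12.8,-31.2,0.5],"rot": [0,0,93.5],"gripper": 2.4},{"offset": [-13.7,-33.6,1],"rot": [0,0,102],"gripper": 2.4}]'

```text
time_s: 30.9
eef_pos: [695.9, -247.9, 178.0]
ee_rot: [-0.001, 0.758, 0.652, -0.0]
force: [-0.3, 0.7, -1.2]
grip_width: 0.329
grip_force: 50.0
```

Call:
step_arm --plan '[{"offset": [0,0,0],"rot": [0,0,1],"gripper": 2.4},{"offset": [0,0,0],"rot": [0,0,1],"gripper": 2.4},{"offset": [0,0,0],"rot": [0,0,1],"gripper": 2.4}]'

```text
time_s: 31.2
eef_pos: [695.7, -245.9, 179.7]
ee_rot: [-0.001, 0.761, 0.649, -0.0]
force: [0.8, -0.2, -0.6]
grip_width: 0.332
grip_force: 50.0
```

Run:
```python
from bar import *
d=shot('top','t18'); bars(d,(560,800,-330,-180),60,170)
s=sense(); print(s['eef_pos'],s['grip_width'],s['grip_force'],s['joints'].round(2)); mv([697,-246,108],np.radians(-9.2))
```

```text
[ 695.70105564 -245.87096261  180.18129917] 0.33219620324993565 50.00810623168945 [-0.5   0.9   0.85  0.    1.39 -0.34]
off cm [0.01 0.13 7.22]
rot [-0.  -0.   0.1]
rot [ 0.000e+00 -1.000e-01 -1.799e+02]
```

Call:
step_arm --plan '[{"offset": [0,0.1,3],"rot": [0,0,0],"gripper": 2.4},{"offset": [0,0.1,5.5],"rot": [0,0,0],"gripper": 2.4},{"offset": [0,0.1,6.8],"rot": [0,0,0],"gripper": 2.4},{"offset": [0,0.1,7.1],"rot": [0,0,0],"gripper": 2.4},{"offset": [0,0.1,7.1],"rot": [0,0,0],"gripper": 2.4},{"offset": [0,0.1,7.1],"rot": [0,0,0],"gripper": 2.4}]'

```text
time_s: 31.85
eef_pos: [696.8, -247.1, 110.1]
ee_rot: [0.0, 0.761, 0.648, 0.0]
force: [-0.8, -0.5, -0.5]
grip_width: 0.33
grip_force: 50.0
```

Call:
step_arm --plan '[{"offset": [0,0,0],"rot": [0,0,0],"gripper": 3.4},{"offset": [0,0,0],"rot": [0,0,0],"gripper": 4},{"offset": [0,0,0],"rot": [0,0,0],"gripper": 4},{"offset": [0,0,-2],"rot": [0,0,0],"gripper": 4},{"offset": [0,0,-5],"rot": [0,0,0],"gripper": 4},{"offset": [0,0,-8],"rot": [0,0,0],"gripper": 4},{"offset": [0,0,-9],"rot": [0,0,0],"gripper": 4.6},{"offset": [0,0,-9],"rot": [0,0,0],"gripper": 4.6}]'

```text
time_s: 32.65
eef_pos: [696.9, -247.5, 200.7]
ee_rot: [0.001, 0.762, 0.648, 0.0]
force: [0.3, -0.8, 0.4]
grip_width: 0.536
grip_force: 0.0
```

Run:
```python
from bar import *
for n in('side','wrist'):
    d=shot(n,n+'19'); bars(d,(560,800,-330,-180),52,80)
s=sense(); print(s['eef_pos'],s['grip_width'],s['force']); mv([660,89,190],np.radians(94))
```

```text
bar 697.2 -247.0 94.3 23.2 80.8 ztop 57.1 2858
[ 696.2941815  -247.13111212  197.54470476] 0.5361474825394866 [0.20336844 0.06803627 0.35882547]
off cm [32.6  -8.97  0.8 ]
rot [-1.000e-01 -2.000e-01 -1.032e+02]
rot [-0.1  0.1 76.8]
```

Barrel seated at (697,-247), axis 80.8°, top at 57 against the expected 58. Next, the barrel at (660,89).

Call:
step_arm --plan '[{"offset": [2.8,-0.8,0],"rot": [0,0,-8.5],"gripper": 4.6},{"offset": [5.6,-1.5,0],"rot": [0,0,-17],"gripper": 4.6},{"offset": [8.4,-2.3,0],"rot": [0,0,-25.5],"gripper": 4.6},{"offset": [11.2,-3.1,0],"rot": [0,0,-34],"gripper": 4.6},{"offset": [14,-3.8,0],"rot": [0,0,-42.5],"gripper": 4.6},{"offset": [16.8,-4.6,0],"rot": [0,0,-51],"gripper": 4.6},{"offset": [19.6,-5.4,0],"rot": [0,0,-59.5],"gripper": 4.6},{"offset": [22.4,-6.2,0],"rot": [0,0,-68],"gripper": 4.6},{"offset": [25.2,-7,0],"rot": [0,0,-76.5],"gripper": 4.6},{"offset": [28,-7.7,0],"rot": [0,0,-85],"gripper": 4.6},{"offset": [30.8,-8.5,0],"rot": [0,0,-93.5],"gripper": 4.6},{"offset": [32.6,-9,0.8],"rot": [0,0,-102],"gripper": 4.6}]'

```text
time_s: 33.95
eef_pos: [659.5, 90.9, 190.2]
ee_rot: [-0.001, -0.028, 1.0, 0.0]
force: [0.0, -1.1, -0.5]
grip_width: 0.536
grip_force: 0.0
```

Call:
step_arm --plan '[{"offset": [0,0,2],"rot": [0,0,-1],"gripper": 4.6},{"offset": [0,0,4],"rot": [0,0,-1],"gripper": 4.6},{"offset": [0,0,4],"rot": [0,0,-1],"gripper": 4.6},{"offset": [0,0,4],"rot": [0,0,-1],"gripper": 4.6}]'

```text
time_s: 34.35
eef_pos: [659.8, 88.9, 150.6]
ee_rot: [-0.001, -0.033, 0.999, 0.0]
force: [-0.7, -0.2, 0.2]
grip_width: 0.544
grip_force: 0.0
```

Run:
```python
from bar import *
d=shot('wrist','w20'); bars(d); d=shot('side','s20'); bars(d)
print(sense()['eef_pos'],sense()['grip_width']); mv([660,88,91],np.radians(94))
```

```text
bar 661.3 86.3 95.2 28.8 3.8 ztop 40.3 4851
bar 432.5 78.4 91.1 21.1 3.8 ztop 40.9 192
[660.38366061  88.74762269 152.0692454 ] 0.5357626563376798
off cm [ 0.05 -0.07  6.11]
rot [-0.   0.1 -0.2]
rot [1.000e-01 0.000e+00 1.798e+02]
```

Call:
step_arm --plan '[{"offset": [-0.05,-0.2,3],"rot": [0,0,0],"gripper": 4.6},{"offset": [-0.05,-0.2,5.5],"rot": [0,0,0],"gripper": 4.6},{"offset": [-0.05,-0.2,6],"rot": [0,0,0],"gripper": 4.6},{"offset": [-0.05,-0.2,6],"rot": [0,0,0],"gripper": 4.6},{"offset": [-0.05,-0.2,6],"rot": [0,0,0],"gripper": 3.2},{"offset": [-0.05,-0.2,6],"rot": [0,0,0],"gripper": 2.4},{"offset": [-0.05,-0.2,6],"rot": [0,0,0],"gripper": 2.4},{"offset": [-0.05,-0.2,6],"rot": [0,0,0],"gripper": 2.4},{"offset": [-0.05,-0.2,4],"rot": [0,0,0],"gripper": 2.4},{"offset": [-0.05,-0.2,1],"rot": [0,0,0],"gripper": 2.4},{"offset": [-0.05,-0.2,-3],"rot": [0,0,0],"gripper": 2.4},{"offset": [-0.05,-0.2,-4],"rot": [0,0,0],"gripper": 2.4}]' --squeeze 60

```text
time_s: 35.65
eef_pos: [662.0, 86.9, 196.5]
ee_rot: [0.004, -0.033, 0.999, -0.0]
force: [-0.3, 0.3, 0.4]
grip_width: 0.326
grip_force: 59.4
```

Run:
```python
from h import *
s=sense(); print(s['eef_pos'],s['grip_width'],s['grip_force']); mv([642,-238,180],np.radians(-9.2))
```

```text
[661.96821054  86.902792   196.53256805] 0.32608064281923704 59.436432123184204
off cm [  4.14 -32.29   1.65]
rot [  0.4   0.4 103. ]
rot [ -0.3   0.3 -77. ]
```

Call:
step_arm --plan '[{"offset": [0.3,-2.7,0],"rot": [0,0,8.5],"gripper": 2.4},{"offset": [0.7,-5.4,0],"rot": [0,0,17],"gripper": 2.4},{"offset": [1,-8.1,0],"rot": [0,0,25.5],"gripper": 2.4},{"offset": [1.4,-10.8,0],"rot": [0,0,34],"gripper": 2.4},{"offset": [1.7,-13.5,0],"rot": [0,0,42.5],"gripper": 2.4},{"offset": [2,-16.2,0],"rot": [0,0,51],"gripper": 2.4},{"offset": [2.4,-18.9,0],"rot": [0,0,59.5],"gripper": 2.4},{"offset": [2.8,-21.6,0],"rot": [0,0,68],"gripper": 2.4},{"offset": [3.1,-24.3,0],"rot": [0,0,76.5],"gripper": 2.4},{"offset": [3.5,-27.2,0],"rot": [0,0,85],"gripper": 2.4},{"offset": [3.8,-30,0.5],"rot": [0,0,93.5],"gripper": 2.4},{"offset": [4.1,-32.3,1],"rot": [0,0,102],"gripper": 2.4}]'

```text
time_s: 36.85
eef_pos: [640.7, -239.6, 180.9]
ee_rot: [-0.0, 0.758, 0.652, -0.0]
force: [-0.6, 0.8, -0.8]
grip_width: 0.329
grip_force: 59.4
```

Call:
step_arm --plan '[{"offset": [0,0,0],"rot": [0,0,1],"gripper": 2.4},{"offset": [0,0,0],"rot": [0,0,1],"gripper": 2.4},{"offset": [0,0,0],"rot": [0,0,1],"gripper": 2.4}]'

```text
time_s: 37.15
eef_pos: [641.3, -237.0, 181.5]
ee_rot: [-0.0, 0.761, 0.649, 0.0]
force: [-0.8, -0.1, 0.1]
grip_width: 0.331
grip_force: 59.4
```

Run:
```python
from h import *
s=sense(); print(s['eef_pos'],s['grip_width'],s['grip_force']); mv([642,-238,109],np.radians(-9.2))
```

```text
[ 641.26422455 -237.02912653  181.4839896 ] 0.3306311871190371 59.37296211719513
off cm [-0.09  0.09  7.25]
rot [ 0.  -0.   0.1]
rot [   0.     0.  -179.9]
```

Call:
step_arm --plan '[{"offset": [-0.1,0.1,3],"rot": [0,0,0],"gripper": 2.4},{"offset": [-0.1,0.1,5.5],"rot": [0,0,0],"gripper": 2.4},{"offset": [-0.1,0.1,6.8],"rot": [0,0,0],"gripper": 2.4},{"offset": [-0.1,0.1,7.2],"rot": [0,0,0],"gripper": 2.4},{"offset": [-0.1,0.1,7.2],"rot": [0,0,0],"gripper": 2.4},{"offset": [-0.1,0.1,7.2],"rot": [0,0,0],"gripper": 2.4}]'

```text
time_s: 37.75
eef_pos: [642.3, -238.4, 110.2]
ee_rot: [0.0, 0.761, 0.649, 0.0]
force: [-0.7, 2.6, 2.6]
grip_width: 0.322
grip_force: 59.6
```

Call:
step_arm --plan '[{"offset": [0,0,0],"rot": [0,0,0],"gripper": 3.4},{"offset": [0,0,0],"rot": [0,0,0],"gripper": 4},{"offset": [0,0,0],"rot": [0,0,0],"gripper": 4},{"offset": [0,0,-2],"rot": [0,0,0],"gripper": 4},{"offset": [0,0,-5],"rot": [0,0,0],"gripper": 4},{"offset": [0,0,-8],"rot": [0,0,0],"gripper": 4},{"offset": [0,0,-9],"rot": [0,0,0],"gripper": 4.6},{"offset": [0,0,-9],"rot": [0,0,0],"gripper": 4.6}]'

```text
time_s: 38.55
eef_pos: [642.2, -239.4, 200.6]
ee_rot: [0.001, 0.762, 0.648, 0.0]
force: [-0.4, 0.3, -1.0]
grip_width: 0.537
grip_force: 0.0
```

Run:
```python
from bar import *
d=shot('wrist','wrist22'); bars(d,(560,800,-330,-180),52,80)
d=shot('side','side22'); bars(d)
s=sense(); print(s['eef_pos'],s['grip_width'],s['force']); mv([423.5,74.5,190],np.radians(94))
```

```text
bar 697.1 -246.2 93.0 23.2 80.8 ztop 57.1 2622
bar 641.7 -239.2 93.9 23.7 80.7 ztop 57.1 2855
bar 431.7 77.8 91.7 24.5 5.6 ztop 41.7 341
[ 641.53315142 -239.00653296  197.77631364] 0.5367972988458115 [-0.09812397  0.19884699 -0.8935656 ]
off cm [ 27.45 -26.54   0.85]
rot [-0.000e+00 -1.000e-01 -1.032e+02]
rot [-0.1  0.  76.8]
```

Second barrel seated at (642,-239), top at 57. Third barrel: grasp 7 mm off centre, so the tool stays clear of the shaft.

Call:
step_arm --plan '[{"offset": [2.3,-2.2,0],"rot": [0,0,-8.5],"gripper": 4.6},{"offset": [4.6,-4.4,0],"rot": [0,0,-17],"gripper": 4.6},{"offset": [6.9,-6.7,0],"rot": [0,0,-25.5],"gripper": 4.6},{"offset": [9.2,-8.9,0],"rot": [0,0,-34],"gripper": 4.6},{"offset": [11.5,-11.1,0],"rot": [0,0,-42.5],"gripper": 4.6},{"offset": [13.8,-13.3,0],"rot": [0,0,-51],"gripper": 4.6},{"offset": [16.1,-15.5,0],"rot": [0,0,-59.5],"gripper": 4.6},{"offset": [18.4,-17.7,0],"rot": [0,0,-68],"gripper": 4.6},{"offset": [20.7,-20,0],"rot": [0,0,-76.5],"gripper": 4.6},{"offset": [23,-22.2,0],"rot": [0,0,-85],"gripper": 4.6},{"offset": [25.3,-24.4,0],"rot": [0,0,-93.5],"gripper": 4.6},{"offset": [27.4,-26.5,0.8],"rot": [0,0,-102],"gripper": 4.6}]'

```text
time_s: 39.85
eef_pos: [423.1, 74.8, 190.6]
ee_rot: [-0.0, -0.027, 1.0, 0.0]
force: [-0.3, -0.2, -0.0]
grip_width: 0.542
grip_force: 0.0
```

Call:
step_arm --plan '[{"offset": [0,0,2],"rot": [0,0,-1],"gripper": 4.6},{"offset": [0,0,4],"rot": [0,0,-1],"gripper": 4.6},{"offset": [0,0,4],"rot": [0,0,-1],"gripper": 4.6},{"offset": [0,0,4],"rot": [0,0,-1],"gripper": 4.6}]'

```text
time_s: 40.25
eef_pos: [424.0, 73.7, 151.0]
ee_rot: [-0.001, -0.033, 0.999, 0.0]
force: [0.2, -1.2, 0.2]
grip_width: 0.54
grip_force: 0.0
```

Run:
```python
from bar import *
d=shot('wrist','w23'); bars(d); d=shot('side','s23'); bars(d)
print(sense()['eef_pos'],sense()['grip_width']); mv([424,73.5,91],np.radians(94))
```

```text
bar 362.9 129.8 5.8 20.5 5.0 ztop 52.6 379
bar 430.5 71.6 95.1 28.7 3.9 ztop 40.2 4736
bar 432.0 79.1 91.6 19.4 2.8 ztop 42.0 183
[424.51499084  73.61561877 151.82187073] 0.541733031276812
off cm [ 0.06 -0.01  6.08]
rot [-0.   0.  -0.2]
rot [  0.    0.  179.8]
```

Call:
step_arm --plan '[{"offset": [0.05,-0.1,3],"rot": [0,0,0],"gripper": 4.6},{"offset": [0.05,-0.1,5.5],"rot": [0,0,0],"gripper": 4.6},{"offset": [0.05,-0.1,6],"rot": [0,0,0],"gripper": 4.6},{"offset": [0.05,-0.1,6],"rot": [0,0,0],"gripper": 4.6},{"offset": [0.05,-0.1,6],"rot": [0,0,0],"gripper": 3.2},{"offset": [0.05,-0.1,6],"rot": [0,0,0],"gripper": 2.4},{"offset": [0.05,-0.1,6],"rot": [0,0,0],"gripper": 2.4},{"offset": [0.05,-0.1,6],"rot": [0,0,0],"gripper": 2.4},{"offset": [0.05,-0.1,4],"rot": [0,0,0],"gripper": 2.4},{"offset": [0.05,-0.1,1],"rot": [0,0,0],"gripper": 2.4},{"offset": [0.05,-0.1,-3],"rot": [0,0,0],"gripper": 2.4},{"offset": [0.05,-0.1,-4],"rot": [0,0,0],"gripper": 2.4}]' --squeeze 60

```text
time_s: 41.55
eef_pos: [425.0, 72.6, 195.1]
ee_rot: [0.003, -0.033, 0.999, -0.0]
force: [0.5, 0.5, -0.1]
grip_width: 0.322
grip_force: 60.3
```

Run:
```python
from bar import *
s=sense(); print(s['eef_pos'],s['grip_width'],s['grip_force']); mv([590,-190,185],np.radians(-9.2))
d=shot('side','s24'); bars(d,(340,760,10,140),60,160)
```

```text
[425.04786305  72.58693089 195.12869138] 0.32223164160344364 60.28142809867859
off cm [-14.72 -27.29   1.14]
rot [  0.3   0.3 103. ]
rot [ -0.3   0.3 -77. ]
bar 457.6 83.0 41.3 17.5 0.0 ztop 143.2 110
```

Call:
step_arm --plan '[{"offset": [-1.2,-2.3,0],"rot": [0,0,8.5],"gripper": 2.4},{"offset": [-2.5,-4.6,0],"rot": [0,0,17],"gripper": 2.4},{"offset": [-3.7,-6.8,0],"rot": [0,0,25.5],"gripper": 2.4},{"offset": [-4.9,-9.1,0],"rot": [0,0,34],"gripper": 2.4},{"offset": [-6.1,-11.4,0],"rot": [0,0,42.5],"gripper": 2.4},{"offset": [-7.4,-13.6,0],"rot": [0,0,51],"gripper": 2.4},{"offset": [-8.6,-15.9,0],"rot": [0,0,59.5],"gripper": 2.4},{"offset": [-9.8,-18.2,0],"rot": [0,0,68],"gripper": 2.4},{"offset": [-11,-20.5,0],"rot": [0,0,76.5],"gripper": 2.4},{"offset": [-12.3,-22.8,0],"rot": [0,0,85],"gripper": 2.4},{"offset": [-13.5,-25,0.3],"rot": [0,0,93.5],"gripper": 2.4},{"offset": [-14.7,-27.2,0.7],"rot": [0,0,102],"gripper": 2.4}]'

```text
time_s: 42.8
eef_pos: [588.6, -189.9, 182.8]
ee_rot: [-0.001, 0.758, 0.652, -0.0]
force: [-0.3, 0.4, -0.1]
grip_width: 0.321
grip_force: 60.3
```

Call:
step_arm --plan '[{"offset": [0,0,0],"rot": [0,0,1],"gripper": 2.4},{"offset": [0,0,0],"rot": [0,0,1],"gripper": 2.4},{"offset": [0,0,0],"rot": [0,0,1],"gripper": 2.4}]'

```text
time_s: 43.1
eef_pos: [588.0, -188.2, 183.8]
ee_rot: [-0.001, 0.761, 0.649, -0.0]
force: [0.6, 0.4, -0.1]
grip_width: 0.326
grip_force: 60.3
```

Run:
```python
from h import *
s=sense(); print(s['eef_pos'],s['grip_width'],s['grip_force']); mv([587.7,-221.5,180],np.radians(-9.2))
d=shot('top','t25'); C=cloud(d); save(d,'t25.png',230,90,420,260,3.3)
```

```text
[ 588.00682786 -188.22879453  183.79856019] 0.3256279705289585 60.29658079147339
off cm [-3.29  0.5   0.38]
rot [-0.1 -0.   0.1]
rot [ 1.000e-01 -1.000e-01 -1.799e+02]
```

View pics/t25.png

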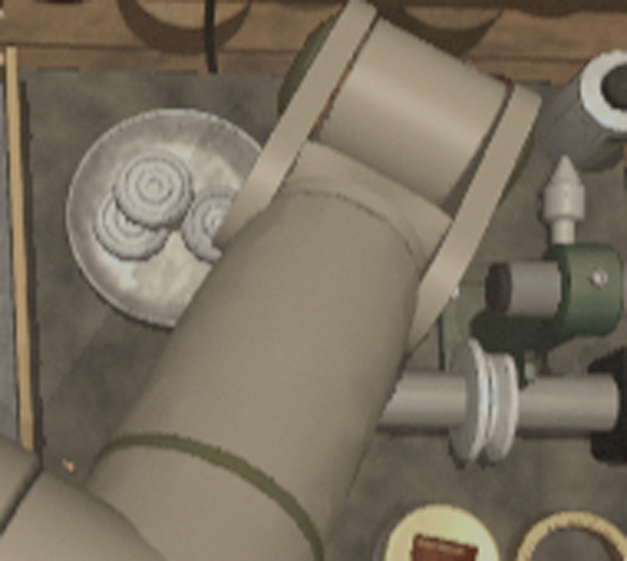

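Run:
```python
from h import *
d=load('t25'); 
for u,v in((525,100),(490,180),(450,250),(420,320),(400,330),(380,340),(430,100),(350,250),(300,400),(510,285),(495,285)): 
    print((u,v),bydepth(d,230+u/3.3,90+v/3.3).round(0))
s=load('side23')if 0 else shot('side','s25'); C=cloud(s).reshape(-1,3); m=(C[:,1]<-60)&(C[:,1]>-300)&(C[:,0]>480)&(C[:,0]<700)&(C[:,2]>150); p=C[m]
for z in range(150,500,25):
    w=p[(p[:,2]>=z)&(p[:,2]<z+25)]
    if len(w)>3: print(z,len(w),np.percentile(w[:,:2],[2,98],0).round(0).tolist())
print(sense()['joints'])
```

```text
(525, 100) [ 586. -242.  407.]
(490, 180) [ 534. -215.  429.]
(450, 250) [ 491. -188.  446.]
(420, 320) [ 458. -176.  431.]
(400, 330) [ 445. -156.  467.]
(380, 340) [ 435. -141.  491.]
(430, 100) [ 585. -191.  406.]
(350, 250) [ 480. -129.  482.]
(300, 400) [399. -95. 533.]
(510, 285) [ 528. -291.  220.]
(495, 285) [ 530. -284.  212.]
150 175 [[544.0, -202.0], [634.0, -169.0]]
175 251 [[524.0, -291.0], [645.0, -166.0]]
200 471 [[516.0, -295.0], [649.0, -165.0]]
225 159 [[550.0, -188.0], [625.0, -150.0]]
250 244 [[552.0, -182.0], [624.0, -149.0]]
275 243 [[553.0, -189.0], [622.0, -150.0]]
300 192 [[549.0, -182.0], [623.0, -138.0]]
325 223 [[565.0, -155.0], [647.0, -108.0]]
350 496 [[521.0, -156.0], [653.0, -87.0]]
375 712 [[486.0, -154.0], [649.0, -78.0]]
400 826 [[484.0, -234.0], [631.0, -75.0]]
425 593 [[484.0, -212.0], [585.0, -73.0]]
450 238 [[481.0, -141.0], [520.0, -72.0]]
475 40 [[480.0, -128.0], [490.0, -83.0]]
[-4.99248343e-01  6.22074247e-01  1.34925650e+00  4.61039574e-05
  1.17055303e+00 -3.40144942e-01]
```

The shaft end is at (530,-284) with its top near 220. It stays 85 mm from the tool axis and below the wrist. The caps are all inside the dish. I place the last barrel.

Call:
step_arm --plan '[{"offset": [-1.2,0.2,0.1],"rot": [0,0,0],"gripper": 2.4},{"offset": [-2.4,0.4,0.2],"rot": [0,0,0],"gripper": 2.4},{"offset": [-3.3,0.5,0.3],"rot": [0,0,0],"gripper": 2.4},{"offset": [-3.3,0.5,0.4],"rot": [0,0,0],"gripper": 2.4},{"offset": [-3.3,0.5,0.4],"rot": [0,0,0],"gripper": 2.4},{"offset": [-3.3,0.5,0.4],"rot": [0,0,0],"gripper": 2.4}]'

```text
time_s: 43.8
eef_pos: [588.0, -222.2, 180.3]
ee_rot: [-0.0, 0.762, 0.648, 0.0]
force: [-0.1, 0.3, -0.5]
grip_width: 0.323
grip_force: 60.3
```

Run:
```python
from h import *
s=sense(); print(s['eef_pos'],s['grip_width'],s['force']); mv([587.7,-221.5,109],np.radians(-9.2))
```

```text
[ 588.02809201 -222.15422949  180.27796896] 0.32339477669218825 [-0.07598278  0.25356548 -0.48949799]
off cm [ 0.06 -0.04  7.13]
rot [-0. -0. -0.]
rot [ -0.   0. 180.]
```

Call:
step_arm --plan '[{"offset": [0,0,3],"rot": [0,0,0],"gripper": 2.4},{"offset": [0,0,5.5],"rot": [0,0,0],"gripper": 2.4},{"offset": [0,0,6.7],"rot": [0,0,0],"gripper": 2.4},{"offset": [0,0,7.1],"rot": [0,0,0],"gripper": 2.4},{"offset": [0,0,7.1],"rot": [0,0,0],"gripper": 2.4},{"offset": [0,0,7.1],"rot": [0,0,0],"gripper": 2.4}]'

```text
time_s: 44.4
eef_pos: [588.4, -222.4, 110.1]
ee_rot: [0.001, 0.762, 0.648, 0.0]
force: [-0.1, -0.1, -0.0]
grip_width: 0.327
grip_force: 60.5
```

Call:
step_arm --plan '[{"offset": [0,0,0],"rot": [0,0,0],"gripper": 3.4},{"offset": [0,0,0],"rot": [0,0,0],"gripper": 4},{"offset": [0,0,0],"rot": [0,0,0],"gripper": 4},{"offset": [0,0,-2],"rot": [0,0,0],"gripper": 4},{"offset": [0,0,-5],"rot": [0,0,0],"gripper": 4},{"offset": [0,0,-8],"rot": [0,0,0],"gripper": 4},{"offset": [0,0,-9],"rot": [0,0,0],"gripper": 4.6},{"offset": [0,0,-9],"rot": [0,0,0],"gripper": 4.6}]'

```text
time_s: 45.2
eef_pos: [588.4, -222.6, 200.5]
ee_rot: [0.001, 0.762, 0.648, 0.0]
force: [-0.8, 0.8, -0.3]
grip_width: 0.538
grip_force: 0.0
```

Run:
```python
from bar import *
d=shot('wrist','w27'); bars(d,(540,800,-330,-180),52,80)
d=shot('side','s27'); bars(d); bars(d,(540,800,-330,-180),52,80)
C=cloud(d); m=(C[...,1]>240)&(C[...,2]>90)&(C[...,2]<125)&(C[...,0]>400)&(C[...,0]<650); print('handle',np.median(C[m],0))
s=sense(); print(s['eef_pos'],s['time_s'],s['force'])
```

```text
bar 586.6 -228.9 94.2 23.6 80.9 ztop 57.1 2790
bar 696.4 -246.9 94.9 23.4 81.0 ztop 57.1 2729
bar 641.8 -236.7 89.0 23.7 80.9 ztop 57.1 2347
bar 696.7 -243.5 92.7 28.1 82.1 ztop 59.8 136
handle [535.54201216 298.40647956 106.10119588]
[ 587.66166191 -222.1839855   197.95324563] 45.3 [ 1.55452566 -0.40501989 -1.34000668]
```

Call:
step_arm --plan '[{"offset": [4,0,-3],"rot": [0,0,0],"gripper": 4.6},{"offset": [8,-4,-6],"rot": [0,0,0],"gripper": 4.6},{"offset": [10,-8,-9],"rot": [0,0,0],"gripper": 4.6},{"offset": [10,-12,-9],"rot": [0,0,0],"gripper": 4.6},{"offset": [10,-16,-9],"rot": [0,0,0],"gripper": 4.6},{"offset": [10,-20,-9],"rot": [0,0,0],"gripper": 4.6},{"offset": [10,-20,-9],"rot": [0,0,0],"gripper": 4.6},{"offset": [10,-20,-9],"rot": [0,0,0],"gripper": 4.6}]'

```text
time_s: 46.1
eef_pos: [406.4, -91.6, 288.7]
ee_rot: [-0.0, 0.762, 0.648, -0.0]
force: [0.5, 0.4, 0.2]
grip_width: 0.541
grip_force: 0.0
```

Run:
```python
from bar import *
d=shot('top','t28'); bars(d,(540,800,-330,-180),52,80)
C=cloud(d); r=np.hypot(C[...,0]-622,C[...,1]+93); g=cv2.cvtColor(d['img'],cv2.COLOR_RGB2GRAY)
m=(r<80)&(C[...,2]>13); p=C[m]
for lo,hi in((13,28),(28,34),(34,60)):
    w=p[(p[:,2]>lo)&(p[:,2]<hi)&(np.hypot(p[:,0]-622,p[:,1]+93)<70)]
    if len(w): print(lo,len(w),w.mean(0).round(0),w.min(0).round(0),w.max(0).round(0))
# bystander change vs start
t=load('top0'); a=np.abs(d['img'].astype(int)-t['img']).sum(2)
for n,(x0,y0,x1,y1) in dict(pencil=(245,238,302,254),cal=(295,232,322,290),tin=(343,240,383,282)).items(): print(n,a[y0:y1,x0:x1].mean().round(1))
```

```text
bar 697.9 -243.0 93.2 27.0 81.8 ztop 59.3 289
bar 642.4 -235.0 93.7 25.4 79.7 ztop 59.4 284
bar 586.9 -225.5 91.0 25.2 81.1 ztop 59.6 301
13 659 [620. -97.  18.] [ 592. -155.   13.] [661. -26.  28.]
28 114 [645. -72.  32.] [ 617. -103.   28.] [676. -43.  34.]
34 326 [645. -72.  37.] [ 616. -102.   34.] [676. -43.  44.]
pencil 131.7
cal 114.7
tin 15.4
```

Run:
```python
from h import *
a=load('side0')['img'].astype(int); b=load('s27')['img'].astype(int); D=np.abs(a-b).sum(2)
for n,(x0,y0,x1,y1) in dict(pencil=(298,186,312,204),cal=(290,174,336,192),tin=(290,140,322,166)).items(): print(n,D[y0:y1,x0:x1].mean().round(1))
print(finish_job())
```

```text
pencil 75.4
cal 106.4
tin 11.3
the job is handed in; nothing more can be done
None
```

I handed the job in at about 46 s: all three barrels lie in their own cradle notches, all three caps are piled in the dish, and the board is lowered. The wax tin had not moved, but I couldn't confirm the pencil and callipers at the end: both final image comparisons differed there, probably because the arm was in view.

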